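Load the chocolate melter and set it going

TASK

Get the cleaned chocolate melter going: put its knob back on the spindle and turn it until it drops over the hidden key and sits right down on the panel, and lift every chocolate block out of the mould and put it in the melter's pan. When that is done close the pan: hook the cover's front lip under the keeper bar, swing the cover down and press its rear edge until it snaps in flat under the catch. Last of all, with the cover shut, turn the knob so that its pointer stands at the mark, and leave the other things on the table where they are.

Things in the scene. Friction and masses are not known exactly. Their poses are not given: they have to be found in the camera images.
- melter: Fixed chocolate melter, a low steel box 250 (x) x 290 (y) x 110 high (keeper bar 16, catch housing 30 higher). Origin: centre of its underside; its front is its -x. An open pan 160 (x) x 150 (y) x 65 deep lies in its +y part; its -y part is a flat control panel 100 wide, level with the pan's rim, with the bare thermostat spindle.
- spindle_top (a point): Top centre of the upright brass spindle, 12 diameter, 14 high above the panel. A key on its side, 6 wide, 8 high, reaches 15 from the axis; it points to the melter's front (-x) or up to 35 degrees to either side (not reported). Stiff, 0.09 Nm: a knob pressed lightly (under 10 N) on the key does not drag it round. It can turn from 45 degrees anticlockwise of the front to 91 degrees clockwise.
- mark (a point): Point on the panel right below where the knob's pointer tip stands when set to the mark, 26 mm from the spindle axis, 74 degrees (1.3 rad) clockwise, seen from above, from the melter's front. The mark is a white bar on the black dial, longer and thicker than the dial's six ticks, starting 31 mm from the axis.
- pan_floor (a point): Centre of the pan's inner floor, 45 mm above the table, 65 below the rim. Its axes are the melter's.
- slot (a point): Mouth of the slot for the cover's lip, on the middle of the pan's front rim, at rim height (110). A keeper bar 6 thick runs over the rim with a gap of 10 mm below it; this point is below the bar's rear edge. The slot goes 14 mm in towards the melter's -x and is 134 wide between its cheeks. Its axes are the melter's.
- catch_tip (a point): Tip of the sprung catch behind the pan, 9.5 above the rim, 187 behind the slot's mouth; 30 wide, a steep slope above, a flat hook below that is 8.5 above the rim. It yields 8 mm backwards into its black housing (44 wide, 30 high, 10 behind the tip). 7 to 14 N down on the cover's rear edge drives it back (its weight alone does not); it springs out over the cover.
- knob: Loose black knob, upright on the table: skirt 47 diameter, 18 high; on it a fin 42 long (its x), 14 thick, top at 40. Origin: centre of the underside. White pointer to its -x. Underneath a socket 15 wide, 16 deep for the spindle, with a keyway 9 wide, 17 long below the pointer: it sits down on the panel only if pointer and key agree within some 6 degrees, else it rides on the key 8 mm up.
- knob_pointer (a point): Tip of the knob's pointer, 26 mm from its axis towards its -x, 14 mm above its underside.
- cover: Loose steel cover, flat on the table: plate 190 (x) x 180 (y) x 6, 300 to 480 g. Origin: centre of its underside. Front lip to its -x: a tongue 120 wide, 4 thick, level with the underside, 15 long. Handle: bar 12 (x) x 100 (y) x 12 over the plate's centre, bar centre 34 above the underside, 22 clear of the plate. Shut, it rests on the pan's rim, centre 2 mm behind the pan's.
- cover_lip (a point): Middle of the lip's front edge: 110 mm from the cover's centre towards its -x, 2 mm above the underside.
- cover_rear (a point): Middle of the plate's rear lower edge, 95 mm from the cover's centre towards its +x.
- mould: Fixed lower half of a casting mould, pale plate 197 (x) x 131 (y) x 18 high. Origin: centre of its underside. 3 x 2 cavities at 58 mm pitch (x -58, 0, 58; y -29, 29), each 33 (x) x 53 (y), 12 deep, their floor 6 above the table. Four pins 6 high at the corners.
- block0: Dark chocolate block 30 (x) x 50 (y) x 28 high, 54 g, in a cavity of the mould, standing 16 mm proud of it. Origin: centre of its underside (6 mm above the mould's underside). It may be absent (None).
- block1: Dark chocolate block 30 (x) x 50 (y) x 28 high, 54 g, in a cavity of the mould, standing 16 mm proud of it. Origin: centre of its underside (6 mm above the mould's underside). It may be absent (None).
- block2: Dark chocolate block 30 (x) x 50 (y) x 28 high, 54 g, in a cavity of the mould, standing 16 mm proud of it. Origin: centre of its underside (6 mm above the mould's underside). It may be absent (None).
- block3: Dark chocolate block 30 (x) x 50 (y) x 28 high, 54 g, in a cavity of the mould, standing 16 mm proud of it. Origin: centre of its underside (6 mm above the mould's underside). It may be absent (None).
- block4: Dark chocolate block 30 (x) x 50 (y) x 28 high, 54 g, in a cavity of the mould, standing 16 mm proud of it. Origin: centre of its underside (6 mm above the mould's underside). It may be absent (None).
- nozzle: Bystander, to be left alone: small steel piping nozzle, a cone 34 wide and 42 high.
- cutter: Bystander, to be left alone: steel ring cutter, 70 in diameter, 35 high.
- jar: Bystander, to be left alone: lidded white jar, 72 in diameter, 110 high.
- cutter2: Bystander, to be left alone: small steel ring cutter, 50 in diameter, 30 high.
- brush: Bystander, to be left alone: pastry brush, 200 long.
Things that resemble listed ones, but are neither listed nor needed, are in the scene too. What is shaped like the knob but blue or yellow is not meant.

How it is judged:
By the outcome, as a careful person would: the job done as asked, in the order asked, and still so for the second after the job is handed in, with the robot touching nothing.
Of block0, block1, block2, block3, block4 only 2 to 4 are there at a start; the rules pass over those that are not, and their reading is None.
At some moment in a run one of knob, cover may be knocked a few centimetres aside while the robot is not near it.
Once in a run the grip may slacken for a moment while it holds something.
It also fails if it takes over 210 s, if anything falls off the work surface, if the arm or the gripper's body presses on something with over 40 N, if the wrist force passes 120 N, or if a joint passes its speed limit or range.

ROBOT

A 7-joint arm with a two-finger parallel gripper is mounted at the origin on the work surface. World frame = base frame: x ahead of the robot, y to its left, z up, the work surface at z = 0. Lengths are in m, angles in rad, forces in N, time in s.
With the tool pointing down it reaches from about 0.425 to 0.925 m from the base axis. Payload 6.8 kg.
Tool frame: the origin (TCP) lies on the front face of the gripper's body, between the roots of the fingers; the fingertips stand 73 mm ahead of it and the grasp point (between the pads) lies 54 mm ahead of it (env.nose_length is the distance from the TCP to the fingertips, in m); z points along the fingers, y is the direction in which the jaws open and shut (so a half turn about z gives the same grasp; the last joint's range is limited). The gripper opens to 85 mm and grips with 20 to 120 N. Pads are 22 mm wide; open, the fingers measure 114 mm over their backs; the gripper's body (76 mm by 85 mm) begins 54 mm behind the grasp point. The pads swing forward as they close: fully open they stand 13 mm farther back than shut.
Start: joints at [1.216, 0.477, 0.022, 1.555, -0.011, 1.109, -0.083], TCP at [0.165, -0.655, 0.304] pointing down, gripper open.
Joint ranges: [-2.96, 2.96], [-0.34, 2.1], [-1.41, 1.46], [0.24, 2.44], [-1.37, 4.51], [0.17, 1.92], [-2.96, 2.96]. Speed limits (rad/s): [2.39, 2.39, 3.14, 3.14, 3.14, 3.14, 3.14].

INTERFACE

Orientations are given as a unit quaternion [w, x, y, z].
In Python, from cell import env, kin, camera, calibration, job gives the robot as it stands. The module is installed in compiled form; this text tells all that it offers. Calls block until the motion is done:
- env.reach(position, orientation): joint-space move of the TCP to a pose.
- env.movel(position, velocity=0.15, rot=None, stop_force=None): straight line of the TCP; rot=None keeps the orientation; velocity is the mean speed in m/s. With stop_force (N) it stops when the force on the tool has changed by that much, and returns True; else False.
- env.goto_joints(angles): joint-space move.
- env.grip(opening, f_grip=None): finger opening in m; f_grip is the grip in N (None keeps the last); returns when the fingers have stopped.
- env.dwell(seconds).
- kin.inverse_kinematics(position, orientation): joint angles nearest the present ones, or None.
- env.get_state(): the state.
- camera(name): name is "scene" or "top" or "wrist"; returns (picture, depth): 384x512x3 uint8, blue, green, red; 384x512 float32, m along the optical axis (not along the pixel's ray), 0 where there is no reading.
- calibration(name): a dict with "fx", "fy", "cx", "cy" (pixels), "k1" (the pictures are not rectified: a ray, as slopes to the right and down, at radius r is drawn at 1 + k1 r^2 times it, then the intrinsics apply), "rvec" (rotation vector, rad) and "tvec" (3), from world to camera coordinates, as OpenCV has them. Camera axes: x right, y down, z forward; pixel columns grow to the right and rows downward; lengths in m; the calibration is good to about 2 mm. A picture is of the moment at which its call begins: read the wrist's pose just before it. calibration takes no time and is no camera call; for the wrist camera it gives the pose at the moment of the call.
A pose or a line that the arm cannot do raises env.PlanningError and nothing moves.
- job.job_done(): hands the job in, once; it reports no verdict.
The state is a dict: "time": time; "qpos": joint angles; "joint_velocities": joint speeds; "joint_torque": joint torques, N m; "tcp_pos": TCP position; "orientation": TCP orientation; "force": force on the tool from outside, world axes, zero at the start; "torque": the same for the moment, N m; "opening": finger opening in m.
Only numpy, scipy, OpenCV 4.12 (cv2) and the standard library are available. Lean on these libraries where they do the work, as an engineer would, in place of code of your own. Each camera call takes 0.05 s, during which the arm holds its last target. There are 200 camera calls.

## Working session

There is one attempt and no reset: what is moved stays moved. The work goes in short steps, each a Python script; the robot and the scene stay as the last script left them, time stands still between calls to the robot, and variables do not carry over. Pictures are saved under pics/ and viewed, on a budget of 14 in all, crops included, one or two more only if the job needs it, and the job is handed in when it is done.

```bash
mkdir -p pics; ls; cat > h.py <<'E'
import numpy as np, cv2
from scipy.spatial.transform import Rotation as R
from cell import env,kin,camera,calibration,job
def cal(n):
    c=calibration(n); c['R']=cv2.Rodrigues(np.array(c['rvec'],float))[0]; c['t']=np.array(c['tvec'],float).ravel(); return c
def undist(c,u,v):
    x=(np.asarray(u,float)-c['cx'])/c['fx']; y=(np.asarray(v,float)-c['cy'])/c['fy']
    X,Y=x.copy(),y.copy()
    for _ in range(20):
        s=1+c['k1']*(X*X+Y*Y); X=x/s; Y=y/s
    return X,Y
def plane(c,u,v,z):
    X,Y=undist(c,u,v); d=np.stack([X,Y,np.ones_like(X)],-1)@c['R']; o=-c['R'].T@c['t']
    return o+d*((z-o[2])/d[...,2])[...,None]
def cloud(c,D):
    v,u=np.mgrid[0:D.shape[0],0:D.shape[1]]
    X,Y=undist(c,u,v); return (np.stack([X,Y,np.ones_like(X)],-1)*D[...,None]-c['t'])@c['R']
def proj(c,P):
    p=np.asarray(P)@c['R'].T+c['t']; x=p[...,0]/p[...,2]; y=p[...,1]/p[...,2]; s=1+c['k1']*(x*x+y*y)
    return np.stack([c['fx']*x*s+c['cx'],c['fy']*y*s+c['cy']],-1)
def shot(n,f=None):
    c=cal(n); im,D=camera(n)
    if f: cv2.imwrite('pics/'+f,im)
    return c,im,D
def down(yaw):  # tool z down; tool y axis (jaws) along world angle yaw
    y=np.array([np.cos(yaw),np.sin(yaw),0]); z=np.array([0,0,-1.]); x=np.cross(y,z)
    q=R.from_matrix(np.stack([x,y,z],1)).as_quat(); return [q[3],q[0],q[1],q[2]]
def st():
    s=env.get_state(); print('t',round(s['time'],2),'tcp',np.round(s['tcp_pos'],4),'F',np.round(s['force'],1),'T',np.round(s['torque'],2),'op',round(s['opening'],4)); return s
E
python3 - <<'E'
from h import *
for n in ('top','scene'):
    c,im,D=shot(n,n+'0.png'); np.save(n+'0.npy',D); print(n,-c['R'].T@c['t'])
    np.savez(n+'0c.npz',**{k:c[k] for k in c})
im=np.vstack([cv2.imread('pics/top0.png'),]); cv2.imwrite('pics/top0b.png',cv2.resize(im,(800,600),interpolation=cv2.INTER_CUBIC))
cv2.imwrite('pics/scene0b.png',cv2.resize(cv2.imread('pics/scene0.png'),(800,600),interpolation=cv2.INTER_CUBIC))
st(); print(env.nose_length)
E
```

```text
pics
top [0.29637225 0.00889695 1.97647086]
scene [ 0.9206713  -0.54801241  1.09244073]
t 0.1 tcp [ 0.1648 -0.6542  0.303 ] F [-0.1 -0.3 -0. ] T [ 0.02 -0.03  0.03] op 0.0853
0.0726
```

View pics/top0b.png

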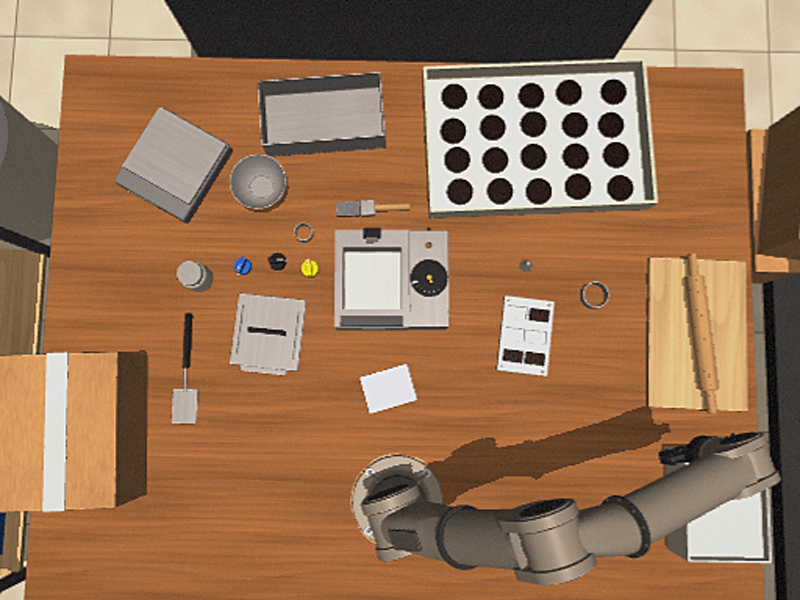

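View pics/scene0b.png

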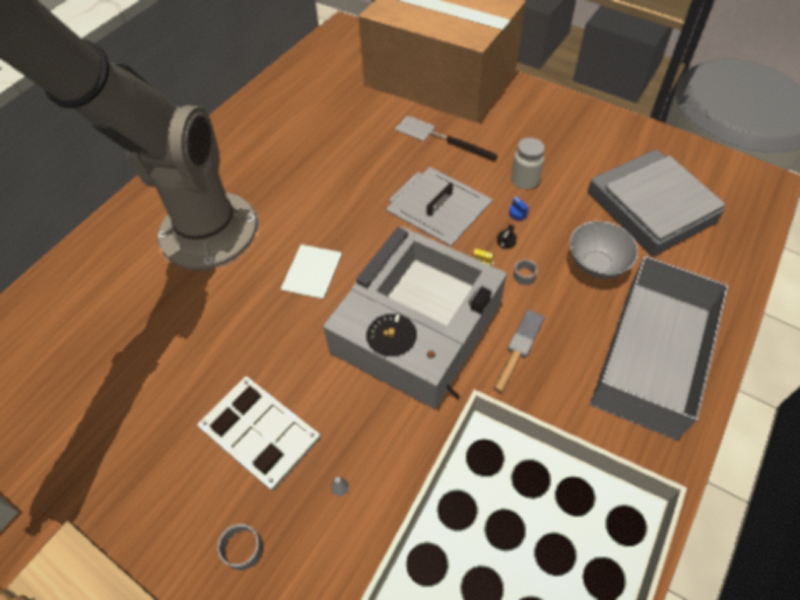

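The scene has three blocks, in 800px top-view pixels at (538,315), (513,356) and (534,358). Knob-like things are blue (242,266), black (277,261) and yellow (310,268), and I choose the black one. Cover-like things are the plate with a handle (268,332), the slab (172,160) and the white sheet (388,388), and I choose the handled plate. Next I measure and check these in close crops.

```bash
cat > m.py <<'E'
from h import *
def L(n): return dict(np.load(n+'0c.npz')),cv2.imread(f'pics/{n}0.png'),np.load(n+'0.npy')
c,im,D=L('top'); P=cloud(c,D)
def rect(mask,name,z):
    n,lab,stt,cen=cv2.connectedComponentsWithStats(mask.astype(np.uint8))
    for i in range(1,n):
        if stt[i,4]<8: continue
        ys,xs=np.nonzero(lab==i); q=plane(c,xs,ys,z)[:,:2].astype(np.float32)
        r=cv2.minAreaRect(q*1000); print(name,'px',np.round(cen[i]*800/512),'n',stt[i,4],'c',np.round(r[0]),'size',np.round(r[1]),'ang',round(r[2],1),'z',round(np.median(P[lab==i][:,2]),3))
s=512/800
def roi(x0,y0,x1,y1):
    m=np.zeros(D.shape,bool); m[int(y0*s):int(y1*s),int(x0*s):int(x1*s)]=1; return m
g=im.astype(int); V=g.max(2); S=V-g.min(2)
rect(roi(325,222,460,335)&(P[...,2]>.09),'melter',.11)
rect(roi(480,285,570,385)&(P[...,2]>.008),'mould',.018)
rect(roi(480,285,570,385)&(V<80),'blocks',.034)
rect(roi(225,285,312,382)&(P[...,2]<.02)&(S<40)|roi(225,285,312,382)&(V<70),'cover',.006)
rect(roi(225,285,312,382)&(V<90),'handle',.04)
rect(roi(262,245,294,280)&(V<80),'knob',.025)
rect(roi(262,245,294,280)&(g.min(2)>150),'ptr',.014)
rect(roi(325,222,460,335)&(V<70),'dark',.11)
rect(roi(405,250,455,300)&(g.min(2)>170),'dialwhite',.11)
E
python3 m.py; python3 - <<'E'
import cv2,numpy as np
im=cv2.imread('pics/top0.png')
a=cv2.resize(im[145:185,140:210],(700,400),interpolation=4)[:280,:400]
a=cv2.resize(im[155:183,160:205],(400,250),interpolation=4)
b=cv2.resize(im[155:200,255:295],(400,450),interpolation=4)
k=cv2.resize(im[140:215,208:293],(400,350),interpolation=4)
o=np.zeros((600,800,3),np.uint8); o[:250,:400]=a; o[250:600,:400]=k; o[:450,400:]=b
cv2.imwrite('pics/crop1.png',o)
E
```

```text
melter px [400. 278.] n 3142 c [572.  28.] size [253. 289.] ang 1.0 z 0.111
mould px [525. 336.] n 1267 c [ 438. -328.] size [141. 204.] ang 81.9 z 0.019
mould px [516. 335.] n 8 c [ 437. -307.] size [13.  9.] ang 26.7 z 0.01
blocks px [538. 315.] n 91 c [ 490. -364.] size [49. 31.] ang 82.8 z 0.032
blocks px [512. 355.] n 87 c [ 382. -295.] size [48. 30.] ang 83.8 z 0.033
blocks px [534. 358.] n 91 c [ 376. -352.] size [49. 30.] ang 82.8 z 0.032
cover px [267. 334.] n 2061 c [428. 354.] size [181. 205.] ang 85.0 z 0.006
handle px [266. 331.] n 75 c [435. 351.] size [96. 12.] ang 85.2 z 0.039
knob px [277. 261.] n 86 c [623. 334.] size [43. 42.] ang 2.0 z 0.021
dark px [371. 232.] n 63 c [686.  78.] size [24. 40.] ang 1.0 z 0.14
dark px [371. 249.] n 72 c [643.  79.] size [  4. 140.] ang 1.0 z 0.073
dark px [429. 277.] n 387 c [572. -69.] size [91. 88.] ang 45.7 z 0.11
dark px [380. 325.] n 29 c [449.  53.] size [  0. 111.] ang 1.0 z 0.126
dark px [420. 328.] n 62 c [445. -38.] size [  4. 150.] ang 1.0 z 0.056
dark px [349. 328.] n 16 c [440. 130.] size [ 0. 59.] ang 1.0 z 0.054
dialwhite px [421. 288.] n 162 c [581. -62.] size [125. 107.] ang 0.9 z 0.109
dialwhite px [427. 256.] n 172 c [615. -65.] size [57. 92.] ang 1.0 z 0.11
```

View pics/crop1.png

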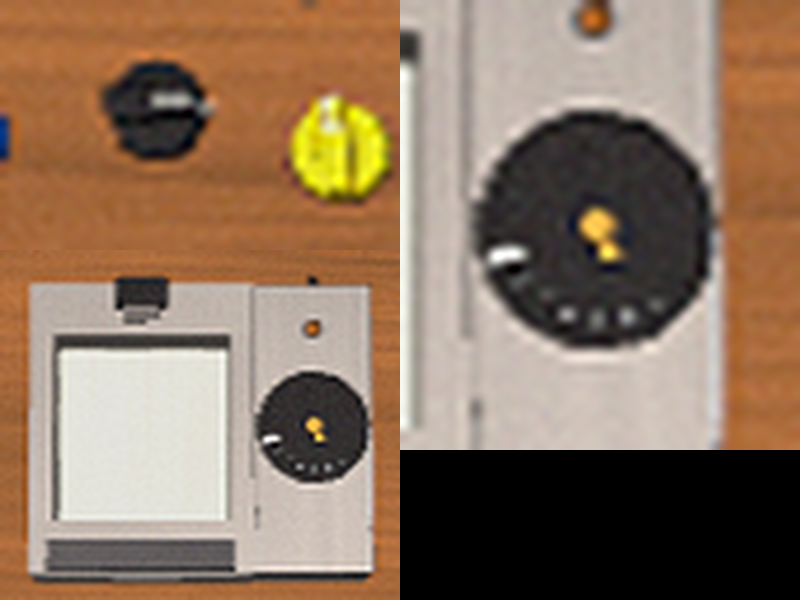

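The crops confirm the choices. The black knob's pointer aims along image right (-y), from (155,100) to (210,108). The key is at (610,255) against the spindle at (597,225), about 23° anticlockwise of the front. The mark is the white bar at (507,255). Next are close wrist views over the dial and then the knob.

```bash
cat > a.py <<'E'
from h import *
s=st(); c=cal('wrist'); q=s['orientation']; Rt=R.from_quat([q[1],q[2],q[3],q[0]]).as_matrix()
cc=-c['R'].T@c['t']; print('cam in tool',Rt.T@(cc-s['tcp_pos']),'axis',Rt.T@c['R'][2], c['fx'],c['k1'])
off=Rt.T@(cc-s['tcp_pos'])
for name,x,y,z in (('dial',.572,-.067,.33),('knob',.623,.334,.24)):
    q=down(np.pi/2); Rd=R.from_quat([q[1],q[2],q[3],q[0]]).as_matrix()
    best=None
    for a in (np.pi/2,-np.pi/2):
        q=down(a); Rd=R.from_quat([q[1],q[2],q[3],q[0]]).as_matrix()
        p=np.array([x,y,z])-np.append((Rd@off)[:2],0)
        j=kin.inverse_kinematics(p,q)
        if j is None: continue
        d=abs(np.array(j)-s['qpos']).max()
        if best is None or d<best[0]: best=(d,p,q,a)
    print(name,best)
    env.reach(best[1],best[2]); s=st()
    c,im,D=shot('wrist',name+'1.png'); np.save(name+'1.npy',D); np.savez(name+'1c.npz',**c)
ims=[cv2.imread(f'pics/{n}1.png') for n in ('dial','knob')]
cv2.imwrite('pics/v4.png',np.hstack([cv2.resize(i,(400,300)) for i in ims]))
E
python3 a.py
```

```text
t 0.1 tcp [ 0.1648 -0.6542  0.303 ] F [-0.1 -0.3 -0. ] T [ 0.02 -0.03  0.03] op 0.0853
cam in tool [ 0.07293356 -0.00023521 -0.07042208] axis [-2.84679312e-01  1.16574886e-04  9.58622801e-01] 312.8187071772018 0.0037442634925401465
dial (np.float64(1.366678150491104), array([ 0.64493356, -0.06676479,  0.33      ]), [np.float64(0.0), np.float64(3.061616997868383e-17), np.float64(1.0), np.float64(0.0)], 1.5707963267948966)
t 2.78 tcp [ 0.6449 -0.0681  0.3298] F [-0.5 -1.1 -0.1] T [-0.02 -0.02 -0.02] op 0.0854
knob (np.float64(0.6605350046575172), array([0.69593356, 0.33423521, 0.24      ]), [np.float64(0.0), np.float64(3.061616997868383e-17), np.float64(1.0), np.float64(0.0)], 1.5707963267948966)
t 4.37 tcp [0.6972 0.332  0.2404] F [ 0.3 -0.6  0.3] T [-0.01 -0.04 -0.03] op 0.0853
```

View pics/v4.png

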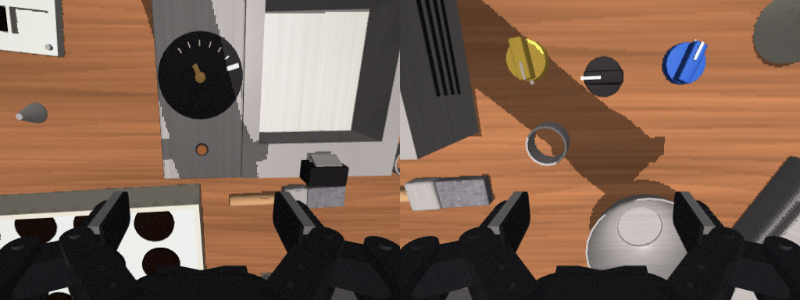

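The left half shows the dial at (200,75) with the key pointing to (195,65) and the mark at (232,67). The right half shows the black knob at (603,77) with its pointer to the left at (583,77). Next I measure both from the cloud.

```bash
cat > b.py <<'E'
from h import *
def L(n): return dict(np.load(n+'1c.npz')),cv2.imread(f'pics/{n}1.png'),np.load(n+'1.npy')
c,im,D=L('dial'); P=cloud(c,D); g=im.astype(int); v,u=np.mgrid[0:384,0:512]; k=512/400
near=np.hypot(u-200*k,v-75*k)<60
dark=(near&(g.max(2)<70)).astype(np.uint8); cn=max(cv2.findContours(dark,0,2)[0],key=cv2.contourArea)[:,0]
q=plane(c,cn[:,0],cn[:,1],.111)[:,:2]; (cx,cy),r=cv2.minEnclosingCircle((q*1000).astype(np.float32)); print('dial',cx,cy,r)
e=cv2.fitEllipse((q*1000).astype(np.float32)); print(e)
cen=np.array(e[0])/1000
w=near&(g.min(2)>170); n,lab,stt,ce=cv2.connectedComponentsWithStats(w.astype(np.uint8))
for i in range(1,n):
    if stt[i,4]<6: continue
    p=plane(c,*ce[i],.111)[:2]-cen; print('white',stt[i,4],np.round(ce[i]),'r',np.hypot(*p)*1000,'cw from front',np.degrees(np.arctan2(p[1],-p[0])))
br=near&(g[...,2]-g[...,0]>35)&(np.hypot(u-200*k,v-75*k)<25)
ys,xs=np.nonzero(br); z=P[br][:,2]; print('brass',br.sum(),np.percentile(z,[5,50,95]))
for nm,lo,hi,zz in (('spindle',.1205,.135,.124),('key',.113,.1205,.118)):
    m=br&(P[...,2]>lo)&(P[...,2]<hi); ys,xs=np.nonzero(m); p=plane(c,xs,ys,zz)[:,:2]; rr=cv2.minAreaRect((p*1000).astype(np.float32)); print(nm,m.sum(),p.mean(0)*1000,rr)
    if nm=='spindle': sp=p.mean(0)
    else: d=p.mean(0)-sp; far=p[np.hypot(*(p-sp).T)>.008].mean(0)-sp; print('key dir deg',np.degrees(np.arctan2(d[1],d[0]))%360,np.degrees(np.arctan2(far[1],far[0]))%360)
# melter
m=(P[...,2]>.105)&(P[...,2]<.1155); print('rim z',np.median(P[m][:,2]))
c,im,D=L('knob'); P=cloud(c,D); g=im.astype(int)
near=np.hypot(u-203*k,v-77*k)<35
m=near&(P[...,2]>.03)&(P[...,2]<.05); p=P[m]; print('fin',m.sum(),np.median(p[:,2]),p.mean(0)*1000,cv2.minAreaRect((p[:,:2]*1000).astype(np.float32)))
q=p[:,:2]-p[:,:2].mean(0); U,S,Vt=np.linalg.svd(q,full_matrices=False); print('axis',np.degrees(np.arctan2(Vt[0,1],Vt[0,0])))
m=near&(g.max(2)<75); ys,xs=np.nonzero(m); p=plane(c,xs,ys,.018)[:,:2]; print('skirt',cv2.minAreaRect((p*1000).astype(np.float32)),cv2.minEnclosingCircle((p*1000).astype(np.float32)))
m=near&(g.min(2)>150); ys,xs=np.nonzero(m); p=plane(c,xs,ys,.04)[:,:2]; print('ptr',m.sum(),p.mean(0),p.min(0),p.max(0))
E
python3 b.py
```

```text
dial 572.2607421875 -69.30422973632812 47.96913528442383
((572.2415161132812, -69.3493423461914), (94.69668579101562, 94.9201889038086), 119.38040161132812)
white 173 [299.  60.] r 48.92370276278443 cw from front 49.45079995619202
white 10 [290.  73.] r 36.742608295960984 cw from front 54.756403561302974
white 94 [298.  85.] r 38.56663267471828 cw from front 73.30671661403653
white 82 [314.  97.] r 51.432814094258546 cw from front 88.93539033087572
white 59 [306. 123.] r 50.22524189536864 cw from front 115.60259012970128
brass 234 [0.11704938 0.12386326 0.12548017]
spindle 150 [572.15135712 -69.31845331] ((570.7636108398438, -70.82804870605469), (15.68666934967041, 10.703536987304688), 43.56294250488281)
key 73 [563.18071929 -73.71485814] ((563.161865234375, -73.77906799316406), (8.994893074035645, 5.716598987579346), 27.52768325805664)
key dir deg 206.1089344626114 205.7658637448815
rim z 0.11060244715757409
fin 879 0.04041066531124854 [625.06125545 334.49256602  40.3997654 ] ((625.1375122070312, 334.4219970703125), (13.927961349487305, 41.6324462890625), 2.404188871383667)
axis -87.70304708394934
skirt ((624.7455444335938, 334.62591552734375), (43.53508377075195, 43.99028778076172), 44.52351379394531) ((624.9530029296875, 334.57135009765625), 22.90791130065918)
ptr 118 [0.62538855 0.32014331] [0.62366313 0.31020645] [0.62764555 0.33101267]
```

The measurements fit: dial diameter 95, fin 14×42 at z 40, mark 73° clockwise. Spindle (572.2,-69.3), key at 206°, knob (625,334.5) with its pointer at 272°. Next I grasp the knob.

```bash
cat >> h.py <<'E'
def ang(s):
    q=s['orientation']; y=R.from_quat([q[1],q[2],q[3],q[0]]).as_matrix()[:,1]; return np.degrees(np.arctan2(y[1],y[0]))
def okq(p,q):
    try: j=kin.inverse_kinematics(p,q)
    except Exception as e: return None
    return j
E
python3 - <<'E'
from h import *
th=np.radians(2.3); K=np.array([.6251,.3345]); S=np.array([.5722,-.0693])
for f in (0,np.pi):
    print(f,*[None if (j:=okq(p,down(a+f))) is None else np.round(j,2) for p,a in (([*K,.15],th),([*S,.25],th-np.radians(66.3)),([*S,.25],th-np.radians(163)))])
f=min((0,np.pi),key=lambda f:abs(np.array(okq([*K,.15],down(th+f)))-env.get_state()['qpos']).max())
print('use',f)
env.reach([*K,.17],down(th+f)); env.grip(.05,40)
env.movel([*K,.0925],.1); s=st(); print(ang(s))
env.grip(0.0,40); st(); env.movel([*K,.13],.1); st(); env.movel([*K,.26],.2); s=st(); print(ang(s))
shot('wrist','k2.png')
E
```

```text
0 [-0.32  0.72 -0.4   1.56  0.32  0.93 -0.78] [ 0.17  0.38 -0.19  1.84  0.09  0.93 -1.19] [ 0.86  0.69 -1.21  1.8   0.7   1.17  2.91]
3.141592653589793 [ 0.03  0.92 -1.    1.53  0.82  1.16  2.04] [ 0.69  0.53 -0.9   1.8   0.47  1.04  1.63] [ 0.46  0.43 -0.57  1.82  0.28  0.97  0.11]
use 3.141592653589793
t 7.0 tcp [0.6253 0.335  0.0932] F [0.1 0.2 0.7] T [-0.01  0.    0.03] op 0.05
-177.69952641416813
t 7.42 tcp [0.6255 0.3348 0.0933] F [-0.4  0.   4.2] T [-0.06  0.03 -0.01] op 0.0131
t 7.94 tcp [0.6253 0.3345 0.1307] F [-0.  -0.4  0.3] T [-0.    0.01 -0.06] op 0.0131
t 8.74 tcp [0.6248 0.3338 0.2584] F [ 0.8 -0.8 -0.9] T [-0.03 -0.04 -0.04] op 0.013
-177.6994632875849
```

```bash
cat > place.py <<'E'
from h import *
S=np.array([.5722,-.0693]); a0=np.radians(116)
env.reach([*S,.27],down(a0)); env.dwell(.3); s=st(); print(ang(s))
if s['opening']<.008: raise SystemExit('lost')
env.movel([*S,.235],.1); s=st(); print(ang(s))
print(env.movel([*S,.200],.02,stop_force=6)); s=st(); print(ang(s))
E
python3 place.py
```

```text
t 10.6 tcp [ 0.5724 -0.0686  0.27  ] F [-0.4 -0.3 -1.3] T [-0.    0.04  0.  ] op 0.013
116.07356270851012
t 11.1 tcp [ 0.572  -0.0692  0.2344] F [-0.   0.6  0.3] T [ 0.   -0.02  0.01] op 0.0129
116.01536096145266
True
t 12.53 tcp [ 0.5722 -0.0693  0.2032] F [-1.1  0.4  5.1] T [-0.1   0.16  0.01] op 0.0127
115.99332159637704
```

The height matches the knob seated on the panel. Now I release, check the knob's top height, and look at the mould on the way.

```bash
cat > c.py <<'E'
from h import *
env.grip(.045); s=st(); env.movel([.5722,-.0693,.30],.2)
q=down(np.pi/2)
env.reach([.645,-.068,.33],q); env.dwell(.2)
c,im,D=shot('wrist','dial2.png'); P=cloud(c,D)
m=(np.hypot(P[...,0]-.572,P[...,1]+.069)<.035)&(P[...,2]>.142)&(P[...,2]<.17); p=P[m]
qd=p[:,:2]-p[:,:2].mean(0); V=np.linalg.svd(qd,full_matrices=False)[2][0]
print('knob top',np.median(p[:,2]),m.sum(),p.mean(0),'axis',np.degrees(np.arctan2(V[1],V[0])))
M=np.array([.438,-.328])
env.reach([M[0]+.073,M[1],.30],q); env.dwell(.2); st()
c,im,D=shot('wrist','mould.png'); P=cloud(c,D); g=im.astype(int)
m=((P[...,2]>.026)&(P[...,2]<.045)&(g.max(2)<90)&(np.hypot(P[...,0]-M[0],P[...,1]-M[1])<.13)).astype(np.uint8)
n,lab,stt,ce=cv2.connectedComponentsWithStats(m)
for i in range(1,n):
    if stt[i,4]<60: continue
    p=P[lab==i]; print('block',stt[i,4],cv2.minAreaRect((p[:,:2]*1000).astype(np.float32)),np.median(p[:,2]))
m=(P[...,2]>.014)&(P[...,2]<.022)&(np.hypot(P[...,0]-M[0],P[...,1]-M[1])<.14); print('mould',cv2.minAreaRect((P[m][:,:2]*1000).astype(np.float32)))
ims=[cv2.imread(f'pics/{n}.png') for n in ('dial2','mould')]
cv2.imwrite('pics/v5.png',np.hstack([cv2.resize(i,(400,300)) for i in ims]))
E
python3 c.py
```

```text
t 12.93 tcp [ 0.5715 -0.0695  0.2022] F [-1.  -0.6  0.3] T [ 0.    0.   -0.05] op 0.045
knob top 0.15039610588365562 1025 [ 0.57195961 -0.06937324  0.15034081] axis 26.023541090446788
t 15.62 tcp [ 0.5121 -0.3264  0.3003] F [ 0.1 -0.5  0.2] T [-0.04 -0.02 -0.02] op 0.0451
block 1770 ((376.19586181640625, -354.78912353515625), (49.74646759033203, 29.764564514160156), 84.21904754638672) 0.03425913831727568
block 1761 ((382.10888671875, -297.30535888671875), (49.94233322143555, 30.492469787597656), 84.3291244506836) 0.034301603291721765
block 1265 ((490.619384765625, -366.9763488769531), (49.83451461791992, 29.211854934692383), 83.91895294189453) 0.03452443364686188
mould ((437.31219482421875, -332.29632568359375), (131.47381591796875, 197.82264709472656), 84.02896881103516)
```

View pics/v5.png

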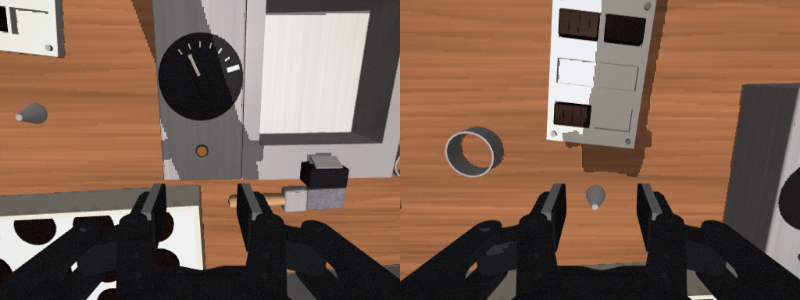

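The knob is seated: top at 150.4, centre (572,-69.4), pointer axis 26°. The right half shows three blocks at (578,23), (625,29) and (572,115) and agrees with the numbers. Next I measure the pan and move the blocks.

```bash
cat > d.py <<'E'
from h import *
c=dict(np.load('top0c.npz')); D=np.load('top0.npy'); P=cloud(c,D)
m=((P[...,2]<.1)&(P[...,2]>.03)&(np.abs(P[...,0]-.572)<.1)&(np.abs(P[...,1]-.078)<.09)).astype(np.uint8)
n,lab,stt,ce=cv2.connectedComponentsWithStats(m); i=1+np.argmax(stt[1:,4]); v,u=np.nonzero(lab==i)
print('pan',cv2.minAreaRect((plane(c,u,v,.11)[:,:2]*1000).astype(np.float32)))
m=(lab==i)&(P[...,2]<.055); print('floor',cv2.minAreaRect((P[m][:,:2]*1000).astype(np.float32)),np.median(P[m][:,2]))
m=(P[...,2]>.122)&(P[...,2]<.132)&(np.abs(P[...,0]-.46)<.05)&(np.abs(P[...,1]-.078)<.1); print('keeper',m.sum(),cv2.minAreaRect((P[m][:,:2]*1000).astype(np.float32)))
m=(P[...,2]>.133)&(P[...,2]<.15)&(np.abs(P[...,0]-.68)<.05)&(np.abs(P[...,1]-.078)<.1); print('housing',m.sum(),cv2.minAreaRect((P[m][:,:2]*1000).astype(np.float32)))
E
python3 d.py
cat > blocks.py <<'E'
from h import *
import sys
y=np.radians(1); A=np.array([[np.cos(y),-np.sin(y)],[np.sin(y),np.cos(y)]])
PAN=np.array([.5722,-.0693])+A@np.array([0,.145]) ; PAN[0]=float(sys.argv[1]); print(PAN)
B=[(.4906,-.3670),(.3762,-.3548),(.3821,-.2973)]; T=[(-.035,-.036),(.035,-.036),(0,.038)]
tj=np.radians(-6)
s=env.get_state()
f=min((0,np.pi),key=lambda f:abs(np.array(okq([*B[0],.2],down(tj+f)))-s['qpos']).max())
for b,t in zip(B,T):
    p=PAN+A@np.array(t)
    env.reach([*b,.17],down(tj+f)); env.grip(.048,35); env.movel([*b,.0935],.12); env.grip(0,35)
    env.movel([*b,.2],.15); s=st()
    if s['opening']<.022: print('missed'); break
    env.reach([*p,.23],down(y+f)); s=st()
    if s['opening']<.022: print('lost'); break
    print(env.movel([*p,.134],.1,stop_force=8)); st(); env.grip(.044); env.movel([*p,.24],.2)
E
```

```text
pan ((567.0637817382812, 77.03131103515625), (164.4623565673828, 147.9256591796875), 1.484968900680542)
floor ((574.2290649414062, 78.2203369140625), (152.31924438476562, 149.34197998046875), 0.9364672303199768) 0.04500787878932344
keeper 198 ((462.89892578125, 74.72675323486328), (31.943485260009766, 153.0953826904297), 1.2629033327102661)
housing 70 ((676.20703125, 80.70294189453125), (32.65870666503906, 39.60268020629883), 1.3739721775054932)
```

```bash
python3 blocks.py .570
```

```text
[0.57       0.07567792]
t 19.0 tcp [ 0.4899 -0.367   0.1991] F [-0.2 -0.3 -0.7] T [-0.02  0.03 -0.02] op 0.029
t 20.52 tcp [0.5359 0.0376 0.2294] F [-0.6  0.2 -0.6] T [ 0.01 -0.05 -0.02] op 0.0288
True
t 21.18 tcp [0.5348 0.0404 0.1646] F [-0.2  1.2  0.9] T [0.28 0.04 0.01] op 0.0293
t 25.73 tcp [ 0.3756 -0.3547  0.1993] F [ 0.3 -0.3 -0.7] T [0.04 0.04 0.  ] op 0.0295
t 27.41 tcp [0.6057 0.0386 0.2295] F [ 0.5 -0.4 -0.4] T [0.01 0.02 0.02] op 0.0289
True
t 28.07 tcp [0.6063 0.0407 0.1648] F [2.2 0.9 3.2] T [ 0.1  -0.42  0.06] op 0.0289
t 32.56 tcp [ 0.3814 -0.2973  0.1992] F [-0.6  0.2 -1. ] T [ 0.01 -0.02 -0.04] op 0.0288
t 34.22 tcp [0.5695 0.112  0.2295] F [ 0.7  0.4 -0.1] T [-0.01  0.01 -0.05] op 0.0293
True
t 35.16 tcp [0.5686 0.1135 0.1335] F [-1.2  0.4  6.1] T [-0.12  0.14 -0.03] op 0.0288
```

The first two stopped about 30 mm high, so I look into the pan.

```bash
cat > e.py <<'E'
from h import *
env.reach([.643,.075,.36],down(np.pi/2)); env.dwell(.2); st()
c,im,D=shot('wrist','pan.png'); np.save('pan1.npy',D); np.savez('pan1c.npz',**c)
ci,it,Dt=shot('top','top2.png'); np.save('top2.npy',Dt)
t=cv2.resize(it[140:240,140:300],(400,250),interpolation=4)
o=np.zeros((300,800,3),np.uint8); o[:,:400]=cv2.resize(im,(400,300)); o[:250,400:]=t; cv2.imwrite('pics/v6.png',o)
E
python3 e.py
```

```text
t 37.47 tcp [0.6427 0.075  0.3591] F [ 0.4  0.5 -0.5] T [-0.03 -0.02  0.04] op 0.044
```

View pics/v6.png

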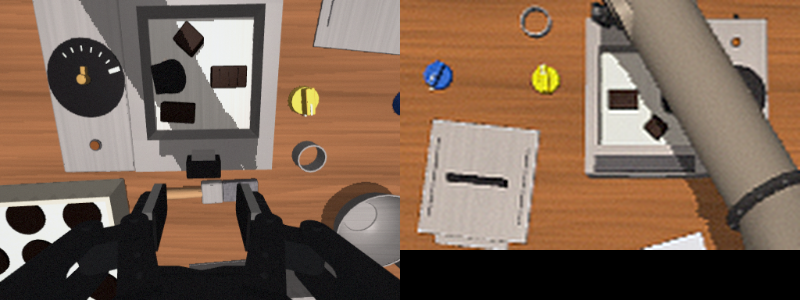

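The knob is now in the pan at (170,78). A carried block hung lower than the knob's top and swept it off. Next I look closely at how it lies.

```bash
python3 - <<'E'
from h import *
env.movel([.655,.060,.30],.2); env.dwell(.2); c,im,D=shot('wrist','pan2.png'); np.save('pan2.npy',D); np.savez('pan2c.npz',**c)
P=cloud(c,D)
m=(abs(P[...,0]-.57)<.085)&(abs(P[...,1]-.076)<.078)&(P[...,2]>.05)&(P[...,2]<.112)&(im.max(2)<100)
v,u=np.nonzero(m); x0,x1,y0,y1=u.min()-25,u.max()+25,max(v.min()-15,0),v.max()+15
print(x0,x1,y0,y1)
cr=im[y0:y1,x0:x1]; k=800/cr.shape[1]; k=min(k,600/cr.shape[0])
a=cv2.convertScaleAbs(cv2.resize(cr,None,fx=k,fy=k,interpolation=cv2.INTER_CUBIC),alpha=1.8,beta=30); print(k,a.shape); cv2.imwrite('pics/v7.png',a)
n,lab,stt,ce=cv2.connectedComponentsWithStats(m.astype(np.uint8))
for i in range(1,n):
    if stt[i,4]<150: continue
    p=P[lab==i]; print(np.round(ce[i]),stt[i,4],cv2.minAreaRect((p[:,:2]*1000).astype(np.float32)),np.percentile(p[:,2],[5,50,95,100]))
E
```

```text
148 402 0 200
3.0 (600, 762, 3)
[269. 104.] 11350 ((576.6710205078125, 75.21526336669922), (156.8879852294922, 154.66348266601562), 0.22858604788780212) [0.05513288 0.08297562 0.11009635 0.11199567]
[254.  23.] 1707 ((522.7273559570312, 58.60823059082031), (30.022838592529297, 28.243080139160156), 49.547264099121094) [0.0639125  0.09499232 0.09635621 0.09764115]
[314.  82.] 1958 ((569.0755004882812, 113.352294921875), (29.706283569335938, 49.91702651977539), 1.2305549383163452) [0.07177429 0.07347185 0.07482665 0.07610178]
[236. 138.] 1650 ((620.1389770507812, 40.43457794189453), (50.008792877197266, 28.634302139282227), 87.09793853759766) [0.07126632 0.07535423 0.07661374 0.07819996]
```

View pics/v7.png

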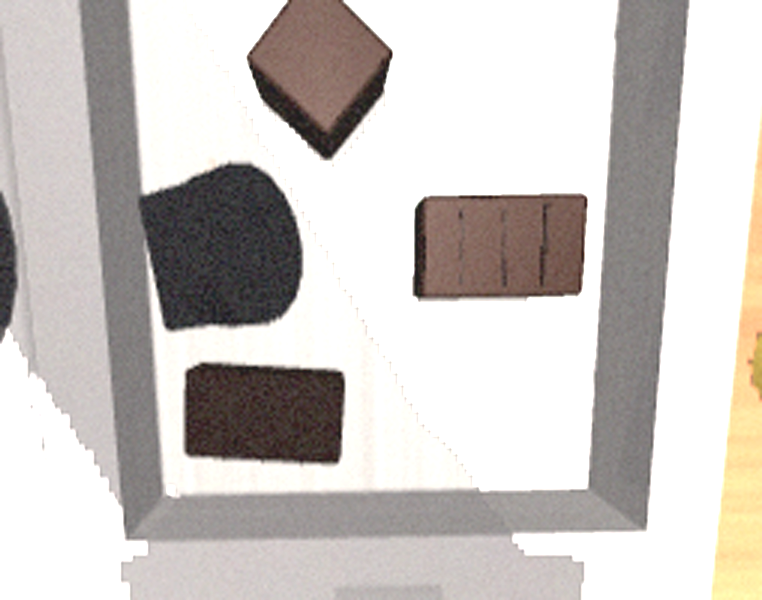

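The knob at (220,250) is a D-shape with no white showing. One block stands on end and the other two lie flat. Next I print the knob's height map.

```bash
python3 - <<'E'
from h import *
c=dict(np.load('pan2c.npz')); D=np.load('pan2.npy'); P=cloud(c,D)
# crop px -> image px: /3 + (148,0)
v0,v1,u0,u1=50,114,192,254
np.set_printoptions(linewidth=250)
print('cols u',list(range(u0,u1,3)))
for v in range(v0,v1,4): print(v,' '.join('%3d'%(P[v,u,2]*1000) for u in range(u0,u1,3)))
m=np.zeros(D.shape,bool); m[v0:v1,u0:u1]=1; im=cv2.imread('pics/pan2.png'); m&=(im.max(2)<45)&(P[...,2]>.05)
p=P[m]; print(m.sum(),p.min(0),p.max(0),p.mean(0))
# planes: RANSAC twice
q=p.copy(); rng=np.random.default_rng(0)
for k in range(3):
    best=0
    for _ in range(600):
        a=q[rng.choice(len(q),3,False)]; n=np.cross(a[1]-a[0],a[2]-a[0]); l=np.linalg.norm(n)
        if l<1e-6: continue
        n/=l; i=abs((q-a[0])@n)<.0012
        if i.sum()>best: best=i.sum(); bi=i; bn=n
    print('plane',best,'n',np.round(bn*np.sign(bn[2]),2),'c',np.round(q[bi].mean(0)*1000,1),'ext',np.round(np.ptp(q[bi],0)*1000,1)); q=q[~bi]
    if len(q)<50: break
E
```

```text
cols u [192, 195, 198, 201, 204, 207, 210, 213, 216, 219, 222, 225, 228, 231, 234, 237, 240, 243, 246, 249, 252]
50  54  46  46  45  46  46  48  45  46  47  46  46  45  45  46  46  45  46  46  46  45
54  55  45  47  46  46  47  46  45  69  67  45  46  46  46  46  46  46  47  46  44  45
58  56  45  46  45  45  45  46  45  76  84  81  77  74  71  66  64  45  46  45  46  44
62  58  45  46  46  45  67  78  81  86  84  82  78  75  72  68  63  59  46  46  44  46
66  59  58  61  63  65  79  84  87  88  85  82  79  74  72  68  66  61  44  45  45  46
70  61  58  60  63  79  83  85  88  90  86  83  79  77  72  69  66  63  58  45  46  46
74  63  47  58  60  81  85  88  92  89  87  82  81  77  74  70  66  63  59  55  45  46
78  63  48  57  62  83  87  89  90  91  87  83  81  78  75  71  67  66  60  56  46  47
82  65  50  57  61  83  85  88  91  91  87  85  81  78  77  72  69  64  60  58  45  45
86  66  52  57  59  83  86  88  91  91  89  86  84  79  75  72  69  66  61  58  47  46
90  67  54  47  59  83  84  86  87  90  90  87  84  81  77  75  71  68  64  60  46  45
94  70  55  46  58  59  83  84  88  89  91  87  84  82  77  75  70  67  63  60  46  45
98  70  56  47  57  60  80  82  83  86  88  89  84  83  77  75  73  69  65  61  46  47
102  72  58  45  56  58  62  77  79  81  84  85  86  84  80  75  72  69  65  46  46  45
106  75  58  44  46  59  62  64  65  75  77  78  80  81  80  77  72  68  46  45  46  45
110  75  61  45  46  56  58  45  46  47  45  44  46  46  46  45  45  46  47  45  46  45
2328 [5.46421110e-01 5.07527951e-04 5.07701924e-02] [0.59313241 0.06117626 0.37203999] [0.56983197 0.02961874 0.07692671]
plane 1400 n [-0.13  0.8   0.58] c [568.1  37.6  75.7] ext [44.3 28.3 39. ]
plane 345 n [ 0.11 -0.88  0.46] c [571.7  14.1  72.6] ext [39.7 24.7 41.2]
plane 170 n [ 0.49 -0.74  0.47] c [580.9  20.1  79.1] ext [26.6 22.9 31.8]
```

The knob lies on its fin's flat side. Its underside faces (-.13,.80,.58), its fin side leans to the -y wall, and the skirt centre is at about (569,30,70). So it has to be flipped by 126° with a skirt grip and a tool tilt. I check what tilts the arm can do.

```bash
cat >> h.py <<'E'
def tilt(phi,th):  # jaws along world angle phi; approach leans th toward h=(-sin,cos)(phi)
    y=np.array([np.cos(phi),np.sin(phi),0]); h=np.array([-np.sin(phi),np.cos(phi),0]); a=np.array([0,0,-np.cos(th)])+h*np.sin(th)
    q=R.from_matrix(np.stack([np.cross(y,a),y,a],1)).as_quat(); return [q[3],q[0],q[1],q[2]],a
E
python3 - <<'E'
from h import *
print('q',np.round(env.get_state()['qpos'],2))
def chk(name,G,phi,th,dist=.062):
    r=[]
    for f in (0,180):
        q,a=tilt(np.radians(phi+f),np.radians(th if f==0 else -th)); j=okq(np.array(G)-a*dist,q); r.append(None if j is None else np.round(j,2))
    print(name,phi,th,r)
for th in (0,10,20): chk('pan',[.5692,.0303,.0703],9.2,th)
for G in ([.62,-.225,.03],[.55,-.2,.03]):
  for phi in (-90-20,-90):      # h = +x-ish : h=(-sin,cos)
    for th in (45,60,70): chk(G,G,phi,th)
E
```

```text
q [ 0.37  0.58 -0.82  1.56  0.44  1.19  1.04]
pan 9.2 0 [array([ 0.19,  0.57, -0.46,  1.92,  0.36,  0.74, -0.31]), array([ 0.61,  0.8 , -1.07,  1.89,  0.85,  1.  ,  2.44])]
pan 9.2 10 [array([ 0.35,  0.6 , -0.54,  1.89,  0.19,  0.73, -0.1 ]), array([ 0.73,  0.86, -1.14,  1.87,  0.75,  0.95,  2.59])]
pan 9.2 20 [array([ 0.49,  0.67, -0.62,  1.86,  0.03,  0.76,  0.1 ]), array([ 0.83,  0.96, -1.2 ,  1.84,  0.66,  0.94,  2.73])]
[0.62, -0.225, 0.03] -110 45 [array([ 0.8 ,  0.78, -0.71,  2.23,  2.5 ,  0.71,  2.37]), array([ 1.14,  1.1 , -1.2 ,  2.21,  2.32,  0.99, -0.25])]
[0.62, -0.225, 0.03] -110 60 [array([ 0.64,  0.86, -0.51,  2.33,  2.88,  1.09,  2.  ]), array([ 1.19,  1.34, -1.21,  2.3 ,  2.77,  1.25, -0.31])]
[0.62, -0.225, 0.03] -110 70 [array([ 0.44,  0.95, -0.29,  2.35,  2.99,  1.39,  1.79]), array([ 0.34,  0.94, -0.18,  2.36,  2.99,  1.4 , -1.44])]
[0.62, -0.225, 0.03] -90 45 [array([ 1.17,  0.94, -0.98,  2.18,  2.56,  0.47,  2.9 ]), array([ 1.29,  1.11, -1.19,  2.17,  2.33,  0.6 ,  0.13])]
[0.62, -0.225, 0.03] -90 60 [array([ 1.19,  1.06, -0.91,  2.25,  3.19,  0.71,  2.48]), array([ 1.4 ,  1.33, -1.2 ,  2.24,  2.87,  0.71, -0.08])]
[0.62, -0.225, 0.03] -90 70 [array([ 1.36,  1.33, -1.03,  2.25,  3.34,  0.8 ,  2.68]), array([ 1.49,  1.53, -1.21,  2.25,  3.15,  0.74, -0.07])]
[0.55, -0.2, 0.03] -110 45 [array([ 1.06,  0.93, -1.05,  2.38,  2.42,  0.96,  2.59]), array([ 1.16,  1.07, -1.2 ,  2.38,  2.37,  1.06, -0.37])]
[0.55, -0.2, 0.03] -110 60 [None, None]
[0.55, -0.2, 0.03] -110 70 [None, None]
[0.55, -0.2, 0.03] -90 45 [array([ 1.22,  0.9 , -0.99,  2.34,  2.7 ,  0.55,  2.75]), array([ 1.36,  1.07, -1.19,  2.33,  2.45,  0.65, -0.01])]
[0.55, -0.2, 0.03] -90 60 [array([ 1.39,  1.2 , -1.07,  2.4 ,  3.07,  0.79,  2.78]), None]
[0.55, -0.2, 0.03] -90 70 [array([ 1.5 ,  1.43, -1.09,  2.4 ,  3.31,  0.85,  2.87]), None]
```

Reachable. First I drag the flat block at (620,40) clear of the knob by pressing lightly on its top.

```bash
cat > drag.py <<'E'
from h import *
q=min((down(0.0),down(np.pi)),key=lambda q:abs(np.array(okq([.622,.043,.25],q))-env.get_state()['qpos']).max())
env.reach([.624,.043,.25],q); env.grip(0,20); env.movel([.624,.043,.17],.1)
print(env.movel([.624,.043,.138],.02,stop_force=5)); s=st(); z=s['tcp_pos'][2]
env.movel([.624,.043,z-.002],.02); st()
env.movel([.626,.083,z-.003],.05); st(); env.movel([.626,.083,.25],.15)
env.grip(.06,20)
env.reach([.655,.060,.30],down(np.pi/2)); env.dwell(.2); c,im,D=shot('wrist','pan3.png'); np.save('pan3.npy',D); np.savez('pan3c.npz',**c)
P=cloud(c,D); cv2.imwrite('pics/v8.png',cv2.convertScaleAbs(cv2.resize(im[0:200,148:402],None,fx=2,fy=2),alpha=1.8,beta=30))
m=(abs(P[...,0]-.57)<.045)&(P[...,1]>.003)&(P[...,1]<.058)&(P[...,2]>.05)&(P[...,2]<.112)&(im.max(2)<60)
q=P[m]; rng=np.random.default_rng(0); best=0
for _ in range(600):
    a=q[rng.choice(len(q),3,False)]; n=np.cross(a[1]-a[0],a[2]-a[0]); l=np.linalg.norm(n)
    if l<1e-6: continue
    n/=l; i=abs((q-a[0])@n)<.0012
    if i.sum()>best: best=i.sum(); bi=i; bn=n
p=q[bi]; print('plane',best,bn*np.sign(bn[2]),'mid',(p.min(0)+p.max(0))/2,np.ptp(p,0))
E
python3 drag.py
```

```text
True
t 42.04 tcp [0.624  0.043  0.1478] F [-0.9 -0.7  4.6] T [-0.18  0.18 -0.  ] op -0.0003
t 42.29 tcp [0.6243 0.0431 0.1477] F [-5.2 -2.5 15.5] T [-0.67  1.24 -0.05] op -0.0003
t 43.24 tcp [0.6253 0.0808 0.1477] F [-16.6 -12.2  29.7] T [-2.45  2.08 -0.12] op -0.0001
plane 1416 [-0.14364913  0.78630558  0.60090636] mid [0.56618753 0.04033207 0.07439883] [0.08084401 0.03306379 0.03752042]
```

View pics/v8.png

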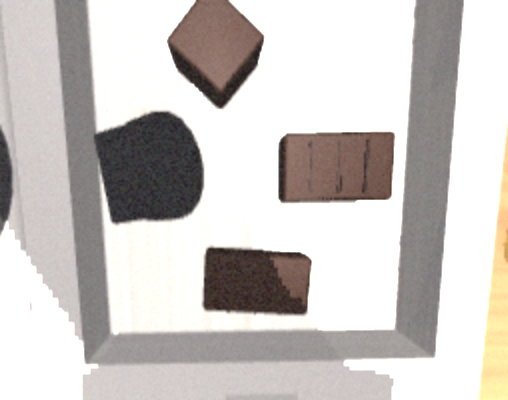

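The block now lies at (257,282) in the crop, clear of the knob at (150,168), which has not moved. Next I grip the knob by its skirt.

```bash
cat > kg.py <<'E'
from h import *
G=np.array([.5692,.0303,.0703]); q,a=tilt(np.radians(9.5),np.radians(12))
env.reach(G-a*.17,q); env.grip(.057,50); st()
print(env.movel(G-a*.062,.08,stop_force=8)); st()
env.grip(0,50); s=st()
env.movel(G-a*.1,.05); st(); env.movel(G-a*.1+np.array([0,0,.2]),.15); st()
c,im,D=shot('wrist','kg.png'); cv2.imwrite('pics/v9.png',cv2.convertScaleAbs(im[100:384],alpha=1.8,beta=20))
E
python3 kg.py
```

```text
t 47.32 tcp [ 0.5755 -0.0038  0.2369] F [-0.5  0.4 -0.4] T [-0.21 -0.   -0.02] op 0.057
False
t 48.82 tcp [0.5717 0.0176 0.1314] F [0.3 0.4 0.4] T [-0.06 -0.09  0.05] op 0.0568
t 49.08 tcp [0.5719 0.0175 0.1316] F [ 0.2 -0.2  3.7] T [-0.1  -0.04 -0.05] op 0.0442
t 49.98 tcp [0.5715 0.015  0.1688] F [-2.1 13.1 -1.3] T [ 2.71  0.35 -0.25] op 0.0438
t 51.47 tcp [0.5722 0.0096 0.3671] F [ 0.4  0.1 -1.2] T [-0.27 -0.02  0.03] op 0.0436
```

View pics/v9.png

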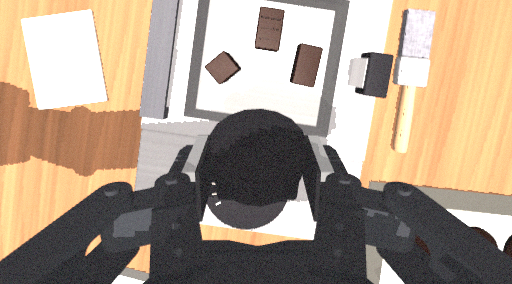

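Gripped (opening 43.6). It brushed the wall on the way up, so I measure the underside's direction as held.

```bash
cat > hold.py <<'E'
from h import *
def heldn():
    s=st(); q=s['orientation']; Rt=R.from_quat([q[1],q[2],q[3],q[0]]).as_matrix()
    c,im,D=shot('wrist'); P=(cloud(c,D)-s['tcp_pos'])@Rt   # tool frame
    m=(abs(P[...,0])<.04)&(abs(P[...,1])<.019)&(P[...,2]>.035)&(P[...,2]<.11)&(D>0)
    q=P[m]; rng=np.random.default_rng(0); out=[]
    for k in range(2):
        best=0
        for _ in range(500):
            a=q[rng.choice(len(q),3,False)]; n=np.cross(a[1]-a[0],a[2]-a[0]); l=np.linalg.norm(n)
            if l<1e-6: continue
            n/=l; i=abs((q-a[0])@n)<.001
            if i.sum()>best: best=i.sum(); bi=i; bn=n
        if bn[0]<0: bn=-bn
        p=q[bi]; print('plane',best,'of',len(q),'tool n',np.round(bn,2),'mid',np.round((p.min(0)+p.max(0))/2*1000,1),'ext',np.round(np.ptp(p,0)*1000)); out.append((bn,p)); q=q[~bi]
        if len(q)<100: break
    return out
if __name__=='__main__': heldn()
E
python3 hold.py
```

```text
t 51.52 tcp [0.5723 0.0097 0.3671] F [-0.7  0.3 -0.4] T [-0.27 -0.07 -0.01] op 0.0439
plane 5431 of 7219 tool n [ 0.92  0.01 -0.4 ] mid [ 8.9  0.  61.5] ext [20. 38. 44.]
plane 684 of 1788 tool n [ 0.46 -0.14  0.88] mid [-7.1  2.4 45.1] ext [17. 19.  9.]
```

The knob is held as planned (underside 113.6° from the approach). I'll tip it upright on the free table area at about (.31,-.53), away from everything, with a 72° outward lean.

```bash
cat > tip.py <<'E'
from h import *
b=np.radians(-59.7); phi=np.pi/2+b; L=np.radians(72)
u=np.array([np.cos(b),np.sin(b),0])
n_el=np.radians(23.6)-L
gz=.0235*np.cos(n_el)+.009*abs(np.sin(n_el)); print('gz',gz)
G=np.array([.31,-.53,gz])
q0,a0=tilt(phi,0); q,a=tilt(phi,-L); print('a',a)
H=G-a*.065
print([None if (j:=okq(p,qq)) is None else np.round(j,2) for p,qq in ((H+[0,0,.2],q),(H+[0,0,.003],q))])
env.reach([.27,-.46,.40],q0); s=st()
j=okq(H+[0,0,.2],q); print(np.round(s['qpos'],2),np.round(j,2))
env.reach(H+[0,0,.2],q); s=st()
env.movel(H+[0,0,.03],.12); st()
print(env.movel(H+[0,0,-.004],.02,stop_force=4)); st()
E
python3 tip.py
```

```text
gz 0.022332448811814464
a [ 0.47983428 -0.82113796 -0.30901699]
[None, array([ 1.81,  1.4 , -0.99,  2.41,  3.15,  1.5 , -0.52])]
t 53.61 tcp [ 0.271  -0.4594  0.4   ] F [ 0.4  0.4 -0.3] T [ 0.04 -0.02  0.04] op 0.0439Traceback (most recent call last):
  File "tip.py", line 11, in <module>
    j=okq(H+[0,0,.2],q); print(np.round(s['qpos'],2),np.round(j,2))
                                                     ~~~~~~~~^^^^^
    return _wrapfunc(a, 'round', decimals=decimals, out=out)
    return _wrapit(obj, method, *args, **kwds)
    result = getattr(arr, method)(*args, **kwds)
TypeError: unsupported operand type(s) for *: 'NoneType' and 'float'
```

```bash
cat > scan.py <<'E'
from h import *
lim=np.array([[-2.96,2.96],[-.34,2.1],[-1.41,1.46],[.24,2.44],[-1.37,4.51],[.17,1.92],[-2.96,2.96]])
res=[]
for G in ([.31,-.53],[.34,-.57],[.33,-.53],[.30,-.58]):
  for db in range(-100,101,20):
    b=np.arctan2(G[1],G[0])+np.radians(db); phi=np.pi/2+b
    q,a=tilt(phi,-np.radians(72)); H=np.array([*G,.0225])-a*.065
    js=[okq(H+[0,0,z],q) for z in (.003,.05,.12)]
    if any(j is None for j in js): continue
    mg=min(np.minimum(j-lim[:,0],lim[:,1]-j).min() for j in map(np.array,js))
    jump=abs(np.array(js[0])-js[2]).max(); res.append((round(mg,2),round(jump,2),G,db,np.round(js[0],2),np.round(js[2],2)))
for r in sorted(res,key=lambda r:-r[0])[:8]: print(*r)
print(np.round(env.get_state()['qpos'],2))
E
python3 scan.py
```

```text
0.48 0.21 [0.34, -0.57] -60 [ 0.5   0.99 -0.07  1.89  1.46  1.33 -1.31] [ 0.61  0.79 -0.21  1.93  1.46  1.44 -1.14]
0.47 0.21 [0.3, -0.58] -60 [ 0.56  0.99 -0.08  1.91  1.46  1.34 -1.33] [ 0.67  0.78 -0.22  1.96  1.45  1.45 -1.16]
0.4 0.21 [0.33, -0.53] -60 [ 0.53  0.98 -0.17  1.97  1.48  1.41 -1.38] [ 0.65  0.77 -0.33  2.01  1.47  1.52 -1.2 ]
0.39 0.21 [0.31, -0.53] -60 [ 0.56  0.98 -0.19  1.99  1.48  1.43 -1.4 ] [ 0.69  0.77 -0.35  2.03  1.46  1.53 -1.22]
0.35 0.19 [0.34, -0.57] -80 [ 0.53  1.06 -0.06  1.63  1.14  1.48 -1.17] [ 0.57  0.88 -0.12  1.67  1.15  1.57 -1.05]
0.35 0.19 [0.3, -0.58] -80 [ 0.58  1.06 -0.06  1.65  1.14  1.48 -1.19] [ 0.62  0.87 -0.11  1.7   1.14  1.57 -1.07]
0.3 0.19 [0.31, -0.53] -80 [ 0.56  1.03 -0.14  1.74  1.15  1.51 -1.27] [ 0.61  0.84 -0.22  1.78  1.16  1.62 -1.15]
0.3 0.19 [0.33, -0.53] -80 [ 0.53  1.04 -0.13  1.72  1.16  1.51 -1.25] [ 0.59  0.85 -0.21  1.76  1.16  1.62 -1.13]
[ 1.22  0.18 -0.35  1.75  0.07  1.22  1.39]
```

The camera would sit under the tool in that lean. So I'll lay the knob down in the same stable pose, regrasp it with the tool turned half round and tilted, then tip it over. I scan for reachable bearings.

```bash
cat > scan.py <<'E'
from h import *
lim=np.array([[-2.96,2.96],[-.34,2.1],[-1.41,1.46],[.24,2.44],[-1.37,4.51],[.17,1.92],[-2.96,2.96]])
def ev(G,phi,th,zs,d=.062):
    q,a=tilt(np.radians(phi),np.radians(th)); js=[okq(np.array([*G,.025])-a*d+[0,0,z],q) for z in zs]
    if any(j is None for j in js): return None
    js=np.array(js); return np.minimum(js-lim[:,0],lim[:,1]-js).min(),abs(js[0]-js[-1]).max(),np.round(js[0],2)
for G in ([.32,-.55],):
  for phi in range(-180,180,20):
    A=ev(G,phi,12,(.003,.1)); B=ev(G,phi+180,-40,(0,.08)); C=ev(G,phi+180,48,(0,.08))
    f=lambda r:'none' if r is None else '%.2f j%.2f %s'%(r[0],r[1],r[2])
    print(phi,'| A',f(A),'| B',f(B),'| C',f(C))
E
python3 scan.py
```

```text
-180 | A 0.01 j0.32 [ 0.1   1.14  1.25  1.98 -1.36  0.94 -1.15] | B 0.18 j0.36 [ 0.69  0.65  0.01  2.19  1.9   0.54 -1.12] | C 0.19 j0.10 [ 1.25  1.11 -0.28  1.15 -0.15  1.64  1.07]
-160 | A 0.10 j0.22 [ 0.2   0.94  1.05  2.   -1.27  0.75 -0.81] | B 0.21 j0.26 [ 1.75  1.06 -1.2   2.21  2.13  1.1  -0.36] | C 0.07 j0.09 [ 1.16  1.14 -0.29  1.07  0.04  1.76  1.26]
-140 | A 0.21 j0.18 [ 0.82  0.61  0.17  1.96 -0.31  0.38 -1.21] | B 0.22 j0.26 [ 1.91  1.05 -1.19  2.21  2.21  0.78 -0.02] | C 0.03 j0.09 [ 1.07  1.14 -0.31  1.07  0.24  1.8   1.46]
-120 | A 0.25 j0.18 [ 0.95  0.62  0.05  1.94 -0.31  0.42 -0.83] | B 0.13 j0.35 [ 2.02  1.07 -1.18  2.14  2.    0.45  0.56] | C 0.06 j0.09 [ 1.    1.11 -0.33  1.15  0.45  1.77  1.65]
-100 | A 0.32 j0.18 [ 1.05  0.63 -0.03  1.89 -0.29  0.49 -0.47] | B 0.19 j0.48 [ 2.1   1.15 -1.22  2.01  1.2   0.4   1.7 ] | C 0.14 j0.09 [ 0.95  1.06 -0.37  1.28  0.65  1.68  1.81]
-80 | A 0.42 j0.17 [ 1.13  0.66 -0.12  1.84 -0.23  0.59 -0.17] | B 0.02 j0.11 [ 1.94  1.   -0.96  1.85  0.14  0.5   2.94] | C 0.27 j0.10 [ 0.91  1.   -0.4   1.46  0.85  1.56  1.92]
-60 | A 0
[... 1456 characters left out ...]
11  0.74 -0.36  1.71  0.53  0.92  2.2 ] | B 0.56 j0.11 [ 0.68  0.89  0.02  1.54  0.53  1.24 -1.01] | C 0.38 j0.15 [ 1.6   0.84 -0.38  1.87 -0.99  0.69  0.8 ]
120 | A 0.42 j0.15 [ 1.14  0.72 -0.41  1.76  0.64  0.86  2.45] | B 0.72 j0.12 [ 0.62  0.82  0.03  1.72  0.72  1.05 -0.91] | C 0.63 j0.13 [ 1.51  0.9  -0.29  1.67 -0.72  0.98  0.78]
140 | A 0.13 j0.14 [ 1.18  0.7  -0.46  1.82  0.74  0.79  2.71] | B 0.54 j0.15 [ 0.52  0.76  0.12  1.9   0.93  0.8  -0.85] | C 0.59 j0.11 [ 1.43  0.97 -0.27  1.47 -0.51  1.23  0.82]
160 | A 0.08 j0.22 [ 1.65  1.02 -1.2   1.84  1.3   1.19  2.74] | B 0.29 j0.21 [ 0.34  0.74  0.36  2.08  1.22  0.46 -0.89] | C 0.37 j0.10 [ 1.34  1.05 -0.27  1.29 -0.33  1.46  0.93]
```

Jaw bearing 112° suits all three steps, so I carry it out in stages.

```bash
cat > flip1.py <<'E'
from h import *
ph=np.radians(112); G=np.array([.32,-.55,.0253])
q,a=tilt(ph,np.radians(12)); H=G-a*.065
env.reach(H+[0,0,.25],q); s=st()
if s['opening']<.035: raise SystemExit('lost')
env.movel(H+[0,0,.03],.15); print(env.movel(H-[0,0,.004],.02,stop_force=4)); st()
env.grip(.058,30); env.movel(H-a*.1,.15)
q2,a2=tilt(ph+np.pi,np.radians(-40))
env.reach(H+[-.0,0,.25],q); 
env.reach([.27+.073,-.48,.33],down(np.pi/2)) if False else None
c,im,D=shot('wrist','f1.png'); P=cloud(c,D)
m=(np.hypot(P[...,0]-.32,P[...,1]+.55)<.06)&(P[...,2]>.006)&(P[...,2]<.06)&(im.max(2)<90)
q_=P[m]; print(m.sum()); rng=np.random.default_rng(0); best=0
for _ in range(600):
    x=q_[rng.choice(len(q_),3,False)]; n=np.cross(x[1]-x[0],x[2]-x[0]); l=np.linalg.norm(n)
    if l<1e-7: continue
    n/=l; i=abs((q_-x[0])@n)<.0012
    if i.sum()>best: best=i.sum(); bi=i; bn=n
p=q_[bi]; bn*=np.sign(bn[2]); mid=(p.min(0)+p.max(0))/2
print('plane',best,bn,'mid',mid,np.ptp(p,0),'skirt c',mid-bn*.009,'h bearing',np.degrees(np.arctan2(bn[1],bn[0])))
cv2.imwrite('pics/v10.png',cv2.convertScaleAbs(im[:260],alpha=1.5,beta=20))
E
python3 flip1.py
```

```text
t 54.68 tcp [ 0.3327 -0.5447  0.339 ] F [ 0.1 -0.3  0.2] T [ 0.13 -0.24  0.02] op 0.0438
True
t 57.75 tcp [ 0.3324 -0.545   0.0868] F [-0.2  0.3  4.9] T [ 0.03 -0.06  0.01] op 0.0434
1153
plane 680 [-0.75863888 -0.29574577  0.58051829] mid [ 0.31375832 -0.55220773  0.02911344] [0.03040086 0.04360827 0.0380858 ] skirt c [ 0.32058607 -0.54954601  0.02388878] h bearing -158.70230551101702
```

View pics/v10.png

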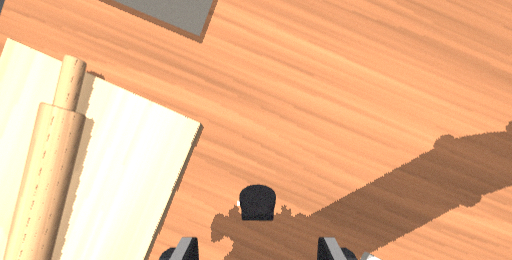

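The knob is at (257,203) in the stable pose, at the expected place and bearing. Now the tilted regrasp and the tip-over.

```bash
cat > flip2.py <<'E'
from h import *
ph=np.radians(111.5); G=np.array([.3206,-.5495,.0245])
q,a=tilt(ph+np.pi,np.radians(-40)); print('a',a)
env.reach(G-a*.15+[0,0,.12],q); env.movel(G-a*.15,.15); st()
print(env.movel(G-a*.061,.08,stop_force=8)); st(); env.grip(0,50); s=st()
env.movel(G-a*.061+[0,0,.15],.15); s=st()
if s['opening']<.035: raise SystemExit('lost')
L=np.radians(48); q,a=tilt(ph+np.pi,L); n=np.radians(85.6-90)-L
gz=.0235*np.cos(n)+.009*abs(np.sin(n)); G2=np.array([.32,-.55,gz]); H=G2-a*.061; print('a',a,gz)
env.reach(H+[0,0,.12],q); s=st()
if s['opening']<.035: raise SystemExit('lost')
print(env.movel(H+[0,0,.015],.12,stop_force=10)); print(env.movel(H-[0,0,.004],.02,stop_force=4)); st()
env.grip(.060,50); env.movel(H-a*.08,.08); env.dwell(.3); st()
env.reach([.32+.05,-.55,.32],down(np.pi/2)); env.dwell(.2)
c,im,D=shot('wrist','f2.png'); P=cloud(c,D)
m=(np.hypot(P[...,0]-.32,P[...,1]+.55)<.08)&(P[...,2]>.03)&(P[...,2]<.06); p=P[m]
print(m.sum(),np.median(p[:,2]) if m.sum() else 0,cv2.minAreaRect((p[:,:2]*1000).astype(np.float32)) if m.sum()>5 else '')
cv2.imwrite('pics/v11.png',cv2.convertScaleAbs(im[:260],alpha=1.5,beta=20))
E
python3 flip2.py
```

```text
a [-0.59806088 -0.23558245 -0.76604444]
t 62.77 tcp [ 0.4104 -0.5147  0.1406] F [0.2 0.3 0.5] T [ 0.26 -0.58  0.01] op 0.0583
False
t 64.03 tcp [ 0.3577 -0.5352  0.0716] F [ 0.2 -0.4 -1. ] T [ 0.28 -0.65  0.02] op 0.0574
t 64.3 tcp [ 0.3575 -0.5354  0.0718] F [ 0.6 -0.7  2.5] T [ 0.17 -0.53  0.04] op 0.0435
t 65.45 tcp [ 0.3571 -0.5347  0.22  ] F [ 0.2  0.4 -1. ] T [ 0.28 -0.73 -0.  ] op 0.0438
a [ 0.691435    0.27236349 -0.66913061] 0.021469018141876503
t 66.62 tcp [ 0.2789 -0.5658  0.1814] F [-0.  -0.2 -1.7] T [-0.33  0.81 -0.  ] op 0.0437
False
True
t 68.29 tcp [ 0.2778 -0.5666  0.065 ] F [-0.7  0.1  5. ] T [-0.04  0.2   0.01] op 0.0438
t 70.03 tcp [ 0.2227 -0.5882  0.1156] F [ 0.1 -0.8  0.1] T [-0.28  0.73  0.  ] op 0.0599
512 0.04048791943594915 ((310.7008056640625, -553.8745727539062), (13.886051177978516, 41.86262512207031), 21.3037052154541)
```

View pics/v11.png

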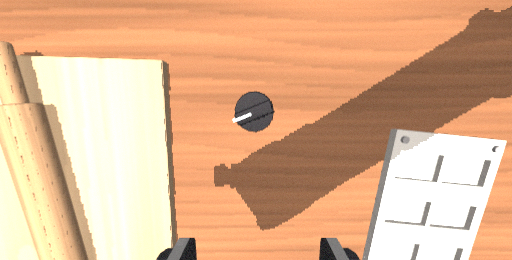

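The knob stands upright at (311,-554), top at 40.5, with the pointer at image (237,121), a bearing of 291°. Next I re-measure the key from the latest dial view and refit the knob.

```bash
cat > refit.py <<'E'
from h import *
c=dict(np.load('pan1c.npz')); D=np.load('pan1.npy'); im=cv2.imread('pics/pan.png'); P=cloud(c,D); g=im.astype(int)
br=(g[...,2]-g[...,0]>35)&(np.hypot(P[...,0]-.572,P[...,1]+.069)<.025)
sp=None
for nm,lo,hi,zz in (('sp',.1205,.135,.124),('key',.113,.1205,.118)):
    m=br&(P[...,2]>lo)&(P[...,2]<hi); ys,xs=np.nonzero(m); p=plane(c,xs,ys,zz)[:,:2]
    if nm=='sp': sp=p.mean(0)
    else:
        f=p[np.hypot(*(p-sp).T)>.006].mean(0)-sp; key=np.degrees(np.arctan2(f[1],f[0]))%360
print('spindle',sp,'key',key)
K=np.array([.3107,-.5539]); j=np.radians(201.3)
env.reach([*K,.17],down(j)); env.grip(.05,40); env.movel([*K,.0925],.1); env.grip(0,40); s=st(); print(ang(s))
env.movel([*K,.30],.2); s=st()
if s['opening']>.009:
    S=np.array([.5722,-.0693]); t=j+np.radians(key-291.3)
    env.reach([.45,-.33,.33],down(j)); env.reach([*S,.30],down(t)); env.dwell(.3); s=st(); print(ang(s))
    if s['opening']>.009:
        env.movel([*S,.235],.1); print(env.movel([*S,.200],.02,stop_force=6)); s=st(); print(ang(s))
E
python3 refit.py
```

```text
spindle [ 0.57241426 -0.06815421] key 173.52414837217347
t 76.17 tcp [ 0.3108 -0.5542  0.0931] F [ 0.6 -0.6  3.5] T [ 0.09 -0.05  0.03] op 0.013
-158.69518629902797
t 77.36 tcp [ 0.3108 -0.5533  0.2987] F [ 0.3 -0.8 -0.2] T [ 0.   -0.08 -0.02] op 0.0135
t 80.94 tcp [ 0.5722 -0.0693  0.2998] F [ 0.2 -0.3 -0.6] T [ 0.01  0.01 -0.03] op 0.0132
83.52133725856935
True
t 82.58 tcp [ 0.5723 -0.0693  0.2225] F [-1.6 -0.3  6.3] T [-0.12  0.34  0.01] op 0.0131
83.51451394591781
```

Contact came about 5 mm too high, so the knob may have slipped in the grip. I lift and look.

```bash
python3 - <<'E'
from h import *
env.movel([.5722,-.0693,.27],.1); s=st(); q=s['orientation']; Rt=R.from_quat([q[1],q[2],q[3],q[0]]).as_matrix()
c,im,D=shot('wrist','h2.png'); P=(cloud(c,D)-s['tcp_pos'])@Rt
m=(abs(P[...,0])<.035)&(abs(P[...,1])<.035)&(P[...,2]>.03)&(P[...,2]<.13)&(im.max(2)<60)
p=P[m]; np.set_printoptions(suppress=True)
for x in range(-25,30,5):
    i=abs(p[:,0]*1000-x)<2.5
    if i.sum(): print(x,i.sum(),np.round(np.percentile(p[i][:,2]*1000,[0,25,50,75,100]),1))
Pw=cloud(c,D); br=(im[...,2].astype(int)-im[...,0]>35)&(np.hypot(Pw[...,0]-.572,Pw[...,1]+.069)<.03)&(Pw[...,2]>.11)
print('brass seen',br.sum())
cv2.imwrite('pics/v12.png',cv2.convertScaleAbs(cv2.resize(im[40:340,120:400],None,fx=2,fy=2),alpha=1.8,beta=30))
E
```

```text
t 83.22 tcp [ 0.5721 -0.0695  0.2701] F [-0.2 -0.7 -0.9] T [-0.03  0.05  0.02] op 0.0132
-25 36 [44.9 45.7 45.9 46.2 47.4]
-20 387 [44.  45.8 46.4 47.2 49.5]
-15 379 [45.8 48.  48.7 49.4 51.1]
-10 458 [33.6 49.6 50.6 51.3 53.4]
-5 532 [30.1 43.2 52.5 53.5 56.1]
0 464 [30.2 36.  54.4 55.6 96.1]
5 1278 [30.  44.5 53.6 58.  91.6]
10 760 [30.  35.5 50.3 59.6 68.6]
15 112 [30.1 60.7 61.4 62.2 63.8]
brass seen 349
```

View pics/v12.png

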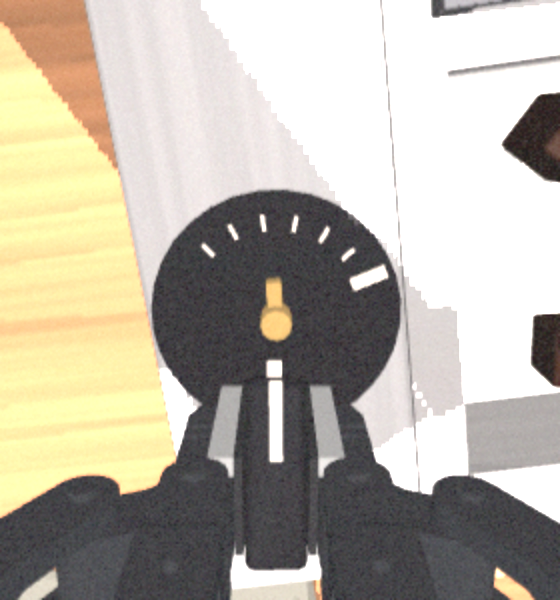

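The knob has pitched about 22° in the jaws, with its pointer end low. I put it down on the clear table at about (.62,-.225) to level itself, then measure and regrasp.

```bash
cat > level.py <<'E'
from h import *
T=np.array([.62,-.225]); q=down(np.radians(83.5))
env.movel([.5722,-.0693,.30],.2); env.reach([*T,.25],q)
print(env.movel([*T,.0925],.06,stop_force=4)); s=st(); env.grip(.03,30); env.dwell(.3); env.movel([*T,.25],.2)
env.reach([T[0]+.06,T[1],.30],down(np.pi/2)); env.dwell(.2)
c,im,D=shot('wrist','lv.png'); P=cloud(c,D)
m=(np.hypot(P[...,0]-T[0],P[...,1]-T[1])<.06)&(P[...,2]>.03)&(P[...,2]<.06)&(im.max(2)<255); p=P[m]
print(m.sum(),np.percentile(p[:,2],[5,50,95]),cv2.minAreaRect((p[:,:2]*1000).astype(np.float32)))
w=m&(im.min(2)>150); print('ptr side',P[w].mean(0)-p.mean(0))
E
python3 level.py
```

```text
True
t 86.54 tcp [ 0.6201 -0.225   0.0989] F [-1.1 -0.   5.2] T [-0.04  0.26  0.04] op 0.0128
539 [0.03887694 0.04046175 0.04175669] ((644.3943481445312, -227.57086181640625), (13.981895446777344, 42.253013610839844), 83.64591979980469)
ptr side [nan nan nan]level.py:9: RuntimeWarning: Mean of empty slice.
  w=m&(im.min(2)>150); print('ptr side',P[w].mean(0)-p.mean(0))
  ret = um.true_divide(
```

```bash
cat > refit2.py <<'E'
from h import *
T=np.array([.6444,-.2276])
c,im,D=shot('wrist','lv2.png'); P=cloud(c,D); V=im.min(2).astype(int)
m=(np.hypot(P[...,0]-T[0],P[...,1]-T[1])<.03)&(P[...,2]>.03)&(P[...,2]<.06); p=P[m]; t=np.percentile(V[m],90); w=m&(V>=t)
d=P[w].mean(0)-p.mean(0); K=p.mean(0)[:2]; r=cv2.minAreaRect((p[:,:2]*1000).astype(np.float32)); K=np.array(r[0])/1000
print('thr',t,'ptr',np.round(d*1000,1),K,r)
ptr=np.radians(r[2]+90) if r[1][0]<r[1][1] else np.radians(r[2])
if np.cos(ptr)*d[0]+np.sin(ptr)*d[1]<0: ptr+=np.pi
print('pointer bearing',np.degrees(ptr)%360)
if abs(np.degrees(ptr)%360-173)>15: raise SystemExit('odd pointer')
j=ptr-np.pi/2
env.reach([*K,.17],down(j)); env.grip(.045,80); env.movel([*K,.0925],.1); env.grip(0,80); s=st()
env.movel([*K,.30],.2); s=st()
S=np.array([.5722,-.0693]); t=j+np.radians(173.5)-ptr
env.reach([*S,.30],down(t)); env.dwell(.3); s=st(); print(ang(s))
q=s['orientation']; Rt=R.from_quat([q[1],q[2],q[3],q[0]]).as_matrix(); c,im,D=shot('wrist'); P=(cloud(c,D)-s['tcp_pos'])@Rt
m=(abs(P[...,0])<.035)&(abs(P[...,1])<.005)&(P[...,2]>.04)&(P[...,2]<.075)&(im.max(2)<60); p=P[m]; sl=np.polyfit(p[:,0],p[:,2],1); print('pitch',np.degrees(np.arctan(sl[0])))
if s['opening']>.009 and abs(sl[0])<.1:
    env.movel([*S,.235],.1); print(env.movel([*S,.200],.02,stop_force=6)); s=st(); print(ang(s))
E
python3 refit2.py
```

```text
thr 74.0 ptr [-11.3   1.2   0.6] [ 0.64427075 -0.22755052] ((644.270751953125, -227.55052185058594), (13.97645092010498, 41.933937072753906), 83.45104217529297)
pointer bearing 173.45104217529297
t 90.98 tcp [ 0.6448 -0.2276  0.0935] F [-0.5 -0.3  5.1] T [0.01 0.14 0.06] op 0.0118
t 92.17 tcp [ 0.6436 -0.2277  0.2984] F [ 0.8 -0.7 -0.6] T [-0.    0.03  0.04] op 0.0121
t 93.21 tcp [ 0.5725 -0.0702  0.2997] F [ 0.2 -0.4 -0.4] T [-0.05  0.03  0.01] op 0.0119
83.4037511671368
pitch 12.129490431238011
```

```bash
cat > pitch.py <<'E'
from h import *
def pitch():
    s=env.get_state(); q=s['orientation']; Rt=R.from_quat([q[1],q[2],q[3],q[0]]).as_matrix(); c,im,D=shot('wrist'); P=(cloud(c,D)-s['tcp_pos'])@Rt
    m=(abs(P[...,0])<.03)&(abs(P[...,1])<.006)&(P[...,2]>.03)&(P[...,2]<.085); p=P[m]
    for x in range(-25,30,5):
        i=abs(p[:,0]*1000-x)<2.5
        if i.sum(): print(x,i.sum(),np.round(np.percentile(p[i][:,2]*1000,[5,25,50,75,95]),1))
pitch()
E
python3 pitch.py
```

```text
-20 99 [52.6 53.  53.4 53.6 54. ]
-15 247 [51.9 52.7 53.1 53.3 54. ]
-10 271 [42.  52.6 52.9 53.3 53.8]
-5 287 [43.  52.5 53.  53.4 54. ]
0 295 [43.9 52.5 52.9 53.3 53.9]
5 303 [39.6 52.4 52.9 53.2 53.7]
10 312 [40.  52.2 52.7 53.3 54. ]
15 299 [51.9 52.5 52.9 53.3 53.9]
20 756 [52.2 53.5 58.6 67.7 75.4]
25 190 [75.  76.6 77.5 80.  83.7]
```

The knob is level (52.9 throughout); the fit above had mixed in the skirt. Next I seat it.

```bash
python3 - <<'E'
from h import *
S=np.array([.5722,-.0693])
env.movel([*S,.235],.1); print(env.movel([*S,.200],.02,stop_force=6)); s=st(); print(ang(s))
E
```

```text
True
t 95.53 tcp [ 0.5722 -0.0693  0.2034] F [-1.1 -0.3  4.4] T [-0.02  0.13 -0.  ] op 0.0121
83.49640133788145
```

Seated again (tcp .2034 against .2032 before). Now I release, verify, and measure the slot, catch and cover.

```bash
cat > cov.py <<'E'
from h import *
env.grip(.045,40); env.movel([.5722,-.0693,.30],.2)
q=down(np.pi/2); env.reach([.60,.03,.42],q); env.dwell(.2)
c,im,D=shot('wrist','sl.png'); P=cloud(c,D); np.save('sl.npy',D); np.savez('slc.npz',**c)
m=(np.hypot(P[...,0]-.572,P[...,1]+.069)<.035)&(P[...,2]>.142)&(P[...,2]<.17); r=cv2.minAreaRect((P[m][:,:2]*1000).astype(np.float32)); print('knob',np.median(P[m][:,2]),r)
def bx(nm,m):
    if m.sum()>5: print(nm,m.sum(),cv2.minAreaRect((P[m][:,:2]*1000).astype(np.float32)),'zmed',np.round(np.median(P[m][:,2]),4))
near=(abs(P[...,1]-.076)<.1)
bx('keeper',near&(abs(P[...,2]-.126)<.003)&(P[...,0]<.5))
for lo,hi in ((.136,.146),(.1165,.134)): bx('catch%g'%lo,near&(P[...,2]>lo)&(P[...,2]<hi)&(P[...,0]>.64)&(P[...,0]<.72)&(abs(P[...,1]-.078)<.03))
# profile along x through y=.078
for y in (.078,.09): 
    i=(abs(P[...,1]-y)<.003)&(P[...,0]>.64)&(P[...,0]<.705); o=np.argsort(P[i][:,0]); pp=P[i][o]; print(y,[(int(round(1000*a)),int(round(1000*z))) for a,z in zip(pp[::6,0],pp[::6,2])])
m=near&(P[...,2]<.1)&(P[...,2]>.03)&(abs(P[...,0]-.57)<.095)&(abs(P[...,1]-.076)<.085); v,u=np.nonzero(m); print('pan@rim',cv2.minAreaRect((plane(c,u,v,.11)[:,:2]*1000).astype(np.float32)))
env.reach([.50,.352,.42],q); env.dwell(.2)
c,im,D=shot('wrist','cv.png'); P=cloud(c,D); np.save('cv.npy',D); np.savez('cvc.npz',**c)
near=np.hypot(P[...,0]-.435,P[...,1]-.352)<.2
hd=near&(P[...,2]>.034)&(P[...,2]<.05)&(im.max(2)<90); 
n,lab,stt,ce=cv2.connectedComponentsWithStats(hd.astype(np.uint8))
for i in range(1,n):
    if stt[i,4]>150: p=P[lab==i]; print('handle',stt[i,4],cv2.minAreaRect((p[:,:2]*1000).astype(np.float32)),np.median(p[:,2]))
pl=near&(P[...,2]>.0035)&(P[...,2]<.0085)&((im.max(2).astype(int)-im.min(2))<35); 
n,lab,stt,ce=cv2.connectedComponentsWithStats(pl.astype(np.uint8)); i=1+np.argmax(stt[1:,4]); print('plate',stt[i,4],cv2.minAreaRect((P[lab==i][:,:2]*1000).astype(np.float32)))
cv2.imwrite('pics/v13.png',np.hstack([cv2.resize(cv2.imread('pics/'+f),(400,300)) for f in ('sl.png','cv.png')]))
E
python3 cov.py
```

```text
knob 0.1502908015704013 ((571.6444091796875, -68.55422973632812), (14.421165466308594, 41.983402252197266), 84.34953308105469)
keeper 4225 ((459.5003662109375, 73.66390991210938), (27.36623764038086, 158.00665283203125), 1.0777872800827026) zmed 0.1263
catch0.136 648 ((680.7693481445312, 77.63166809082031), (26.753408432006836, 43.67142868041992), 1.0601286888122559) zmed 0.1404
catch0.1165 270 ((671.0567626953125, 71.68425750732422), (25.476192474365234, 48.38630676269531), 27.646757125854492) zmed 0.1271
0.078 [(642, 48), (644, 46), (646, 45), (648, 47), (649, 75), (650, 49), (650, 97), (650, 59), (650, 93), (650, 58), (650, 109), (650, 101), (650, 87), (650, 87), (651, 112), (652, 111), (654, 110), (655, 110), (657, 109), (659, 112), (660, 111), (662, 122), (662, 121), (663, 123), (663, 110), (664, 112), (664, 129), (665, 128), (666, 132), (666, 133), (667, 134), (668, 136), (669, 137), (670, 138), (671, 139), (672, 139), (673, 142), (675, 141), (677, 140), (678, 140), (679, 140), (680, 140), (682, 140), (684, 142), (685, 141), (687, 141), (688, 140), (690, 140), (692, 141), (694,
[... 265 characters left out ...]
(663, 125), (664, 127), (664, 111), (665, 127), (666, 132), (667, 132), (668, 137), (669, 138), (670, 141), (671, 138), (672, 139), (673, 142), (675, 142), (677, 140), (678, 141), (680, 139), (681, 139), (682, 142)]
pan@rim ((568.914794921875, 74.56527709960938), (156.2669677734375, 146.66500854492188), 0.9415342211723328)
handle 670 ((406.6374206542969, 376.20831298828125), (98.64685821533203, 11.855677604675293), 84.97459411621094) 0.04012414324005137
handle 244 ((479.5133361816406, 169.10194396972656), (74.0847396850586, 8.544991493225098), 7.12469482421875) 0.04209687908866622
plate 16655 ((398.8397216796875, 376.9297180175781), (179.48760986328125, 204.9679718017578), 85.00191497802734)
```

View pics/v13.png

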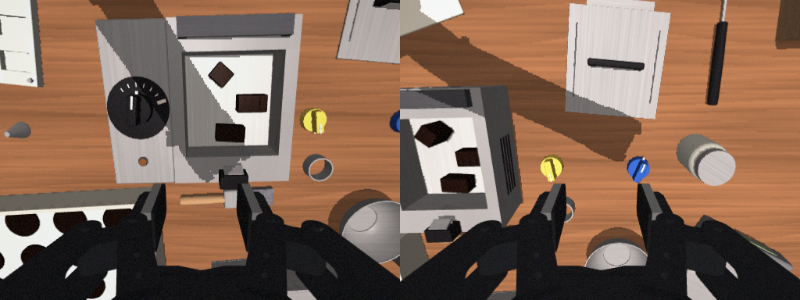

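The left half shows the knob seated at (137,105) and the slot under the bar at (235,22), with the catch at (233,178). The right half shows the cover's handle at (616,65). The cover has been knocked to (407,376) and is still flat with a yaw of -5°. Next I grasp it.

```bash
cat > cg.py <<'E'
from h import *
K=np.array([.4066,.3762]); j=np.radians(-5)
s=env.get_state(); f=min((0,np.pi),key=lambda f:abs(np.array(okq([*K,.2],down(j+f)))-s['qpos']).max()); print('f',f)
for ff in (0,np.pi):
    Rm=R.from_euler('z',1.05,degrees=True)*R.from_euler('y',-12,degrees=True)*R.from_quat(np.roll(down(ff),-1)); qq=np.roll(Rm.as_quat(),1)
    print(ff,np.round(okq([.60,.076,.25],qq),2),np.round(okq([*K,.2],down(j+ff)),2))
env.reach([*K,.18],down(j+f)); env.grip(.05,110); print(env.movel([*K,.088],.08,stop_force=8)); st()
env.grip(0,110); st(); env.movel([*K,.11],.05); st(); env.movel([*K,.32],.15); env.dwell(.2); s=st()
c,im,D=shot('wrist','hc.png'); q=s['orientation']; Rt=R.from_quat([q[1],q[2],q[3],q[0]]).as_matrix(); P=(cloud(c,D)-s['tcp_pos'])@Rt
m=(D>0)&(P[...,2]>.06)&(P[...,2]<.11)&(abs(P[...,0])<.1)&(abs(P[...,1])<.1); p=P[m]
for _ in range(4):
    A=np.c_[p[:,:2],np.ones(len(p))]; k=np.linalg.lstsq(A,p[:,2],rcond=None)[0]; r=p[:,2]-A@k; p=p[abs(r)<max(.0015,np.std(r))]
print('plate plane',len(p),'tilt about x,y deg',np.degrees(k[1]),np.degrees(k[0]),'z at tcp',k[2])
print('plate ext',p.min(0),p.max(0))
E
python3 cg.py
```

```text
f 3.141592653589793
0 [ 0.39  0.46 -0.82  1.87  0.56  0.81 -0.69] [-0.27  0.51 -0.76  1.9   0.45  0.9  -1.34]
3.141592653589793 [ 0.69  0.76 -1.37  1.85  0.99  1.1   2.16] [ 0.06  0.84 -1.35  1.88  0.9   1.2   1.45]
False
t 101.56 tcp [0.4068 0.3765 0.0885] F [-0.1  0.2 -0.3] T [ 0.05  0.01 -0.03] op 0.0498
t 102.0 tcp [0.4066 0.3763 0.0885] F [-0.7 -1.   5.2] T [-0.37  0.18  0.03] op 0.0099
t 102.59 tcp [0.4067 0.3761 0.11  ] F [ 0.7 -0.  -4.1] T [ 0.02 -0.05  0.03] op 0.0098
t 104.34 tcp [0.4065 0.3761 0.3194] F [-0.2 -0.1 -4. ] T [ 0.01 -0.01  0.02] op 0.0096
plate plane 79785 tilt about x,y deg 0.029157299155998104 -0.023998119394747625 z at tcp 0.082159871528961
plate ext [-0.07056181 -0.09542911  0.08059517] [0.09011783 0.09999795 0.08371567]
```

Held level, with the underside 88.2 below the TCP. Next I plan the insertion poses.

```bash
cat > ins.py <<'E'
from h import *
import sys
F=np.pi; Y=1.05; Rz=R.from_euler('z',Y,degrees=True)
mouth=np.array([.4732,.0739,.110])   # slot mouth
off=np.array([0,0,.0882]); LIP=np.array([-.110,0,0])
def pose(d,z0,tau):   # lip lower front edge d inside the mouth, z0 over the rim
    Rc=Rz*R.from_euler('y',-tau,degrees=True)
    tip=mouth+Rz.apply([-d,0,z0]); p=tip+Rc.apply(off-LIP)
    return p,np.roll((Rc*R.from_quat(np.roll(down(F),-1))).as_quat(),1)
if __name__=='__main__':
    for a in ((-.03,.12,12),(-.03,.0025,12),(.012,.0025,12),(.012,.001,6),(.012,0,0)):
        p,q=pose(*a); j=okq(p,q); print(a,np.round(p,4),None if j is None else np.round(j,2))
E
python3 ins.py
```

```text
(-0.03, 0.12, 12) [0.5924 0.0761 0.3391] [ 0.71  0.55 -1.31  1.78  0.72  1.11  2.35]
(-0.03, 0.0025, 12) [0.5924 0.0761 0.2216] [ 0.64  0.71 -1.25  1.9   0.96  0.99  2.16]
(0.012, 0.0025, 12) [0.5504 0.0753 0.2216] [ 0.68  0.64 -1.26  1.99  0.92  0.93  2.14]
(0.012, 0.001, 6) [0.5614 0.0755 0.2102] [ 0.64  0.71 -1.24  1.91  0.86  1.04  2.2 ]
(0.012, 0, 0) [0.5712 0.0757 0.1982] [ 0.6   0.78 -1.22  1.84  0.82  1.14  2.25]
```

```bash
cat > ins1.py <<'E'
from ins import *
p,q=pose(-.03,.12,12); env.reach(p,q); env.dwell(.2); s=st()
if s['opening']<.006: raise SystemExit('lost')
# check the hold
c,im,D=shot('wrist','hc2.png'); qq=s['orientation']; Rt=R.from_quat(np.roll(qq,-1)).as_matrix(); P=(cloud(c,D)-s['tcp_pos'])@Rt
m=(D>0)&(P[...,2]>.06)&(P[...,2]<.11)&(abs(P[...,0])<.1)&(abs(P[...,1])<.1); pp=P[m]
for _ in range(4):
    A=np.c_[pp[:,:2],np.ones(len(pp))]; k=np.linalg.lstsq(A,pp[:,2],rcond=None)[0]; r=pp[:,2]-A@k; pp=pp[abs(r)<max(.0015,np.std(r))]
print('tilt',np.degrees(k[:2]),k[2])
if abs(np.degrees(k[:2])).max()>1.5: raise SystemExit('slipped')
p,_=pose(-.03,.0025,12); print(env.movel(p,.1,stop_force=8)); s=st(); print('err',s['tcp_pos']-p)
p,_=pose(.012,.0025,12); print(env.movel(p,.03,stop_force=8)); s=st(); print('err',s['tcp_pos']-p)
E
python3 ins1.py
```

```text
t 105.94 tcp [0.592  0.0776 0.3392] F [-0.   0.2 -4. ] T [-0.02  0.36 -0.  ] op 0.0101
tilt [-0.01752606  0.05893934] 0.08222380459459254
False
t 107.32 tcp [0.5928 0.0763 0.2224] F [ 0.3 -0.5 -3.9] T [0.02 0.4  0.01] op 0.0098
err [0.00040895 0.00020493 0.00074265]
False
t 108.87 tcp [0.5506 0.0753 0.2217] F [-0.2  0.  -4.3] T [-0.04  0.37 -0.04] op 0.0095
err [ 1.65814118e-04 -1.96843603e-05  1.56526419e-05]
```

The lip went in without contact. Now I swing it down in steps until the catch is felt.

```bash
cat > sw.py <<'E'
from ins import *
for tau,z0 in ((9,.002),(7,.0015),(6,.001),(5,.0008),(4,.0005),(3,.0003)):
    p,q=pose(.012,z0,tau); h=env.movel(p,.03,rot=q,stop_force=5); s=st(); print(tau,h,np.round(s['tcp_pos']-p,4))
    if h: break
E
python3 sw.py
```

```text
t 109.28 tcp [0.5562 0.0756 0.2162] F [-0.4 -0.  -3.9] T [-0.03  0.28  0.01] op 0.0095
9 False [ 0.0002  0.0002 -0.0002]
t 109.6 tcp [0.5597 0.0756 0.2124] F [-0.6  0.5 -3.2] T [-0.05  0.27  0.05] op 0.01
7 False [ 0.0001  0.0001 -0.    ]
t 109.85 tcp [0.5614 0.0755 0.2102] F [ 0.  -0.3 -3.8] T [ 0.02  0.2  -0.02] op 0.0099
6 False [ 0.0001 -0.     -0.    ]
t 110.1 tcp [0.5624 0.0759 0.2083] F [-4.8 -0.4  1. ] T [-0.03  0.93  0.04] op 0.0101
5 False [-0.0007  0.0004  0.    ]
t 110.35 tcp [0.5641 0.0762 0.2067] F [-6.3 -1.   4.6] T [-0.1   1.27  0.04] op 0.0097
4 False [-0.0006  0.0006  0.0005]
t 110.6 tcp [0.5657 0.0764 0.205 ] F [-6.6 -1.3  7. ] T [-0.21  1.4   0.04] op 0.0101
3 False [-0.0007  0.0008  0.0008]
```

The catch is being driven back. Now I release the handle and press the rear edge with closed fingertips.

```bash
cat > press.py <<'E'
from ins import *
env.grip(.03,40); s=st(); a=R.from_quat(np.roll(s['orientation'],-1)).as_matrix()[:,2]
env.movel(s['tcp_pos']-a*.05,.1); p=np.array(s['tcp_pos'])-a*.05; env.movel(p+[0,0,.06],.15)
T=np.array([.645,.077]); s=env.get_state()
q=min((down(np.pi/2),down(-np.pi/2)),key=lambda q:abs(np.array(okq([*T,.28],q))-s['qpos']).max())
env.reach([*T,.28],q); env.grip(0,40); env.movel([*T,.21],.12)
h=env.movel([*T,.1875],.02,stop_force=28); s=st(); print(h)
env.dwell(.3); st(); env.movel([*T,.30],.15)
env.grip(.045)
env.reach([.60,.03,.42],down(np.pi/2)); env.dwell(.2); s=st()
c,im,D=shot('wrist','sh.png'); P=cloud(c,D)
Rm=R.from_euler('z',-Y,degrees=True).as_matrix(); X=(P-np.array([.4732,.0739,.11]))@Rm.T
for xc in (.01,.03,.06,.13,.16,.178,.183):
    for yc in (-.06,0,.06):
        i=(abs(X[...,0]-xc)<.003)&(abs(X[...,1]-yc)<.012); print(xc,yc,'n',i.sum(),'z',np.round(np.median(X[i][:,2])*1000,1) if i.sum() else None,end=' | ')
    print()
m=(np.hypot(P[...,0]-.572,P[...,1]+.069)<.035)&(P[...,2]>.142)&(P[...,2]<.17); r=cv2.minAreaRect((P[m][:,:2]*1000).astype(np.float32)); print('knob',np.median(P[m][:,2]),r)
cv2.imwrite('pics/v14.png',im)
E
python3 press.py
```

```text
t 110.93 tcp [0.567  0.0756 0.2045] F [-0.  -0.  -0.5] T [ 0.03  0.08 -0.03] op 0.0294
t 115.79 tcp [0.6448 0.077  0.1888] F [-5.2 -1.3 12.7] T [-0.53  1.06  0.03] op -0.0001
False
t 116.09 tcp [0.6448 0.077  0.1887] F [-4.9 -1.9 12.3] T [-0.46  1.08 -0.  ] op -0.0002
t 118.3 tcp [0.5998 0.0302 0.4186] F [0.2 0.5 0.1] T [ 0.03  0.02 -0.02] op 0.0451
0.01 -0.06 n 132 z 6.6 | 0.01 0 n 128 z 6.6 | 0.01 0.06 n 130 z 6.5 | 
0.03 -0.06 n 112 z 6.6 | 0.03 0 n 113 z 6.7 | 0.03 0.06 n 118 z 6.7 | 
0.06 -0.06 n 116 z 6.5 | 0.06 0 n 116 z 6.5 | 0.06 0.06 n 114 z 6.4 | 
0.13 -0.06 n 345 z 256.9 | 0.13 0 n 969 z 294.3 | 0.13 0.06 n 97 z 6.5 | 
0.16 -0.06 n 90 z 6.5 | 0.16 0 n 83 z 6.8 | 0.16 0.06 n 94 z 6.5 | 
0.178 -0.06 n 85 z 6.6 | 0.178 0 n 80 z 6.9 | 0.178 0.06 n 83 z 6.6 | 
0.183 -0.06 n 91 z 6.7 | 0.183 0 n 82 z 6.4 | 0.183 0.06 n 81 z 6.6 | 
knob 0.1502434869139474 ((571.6416015625, -68.71363830566406), (14.49206256866455, 41.87942123413086), 83.11751556396484)
```

View pics/v14.png

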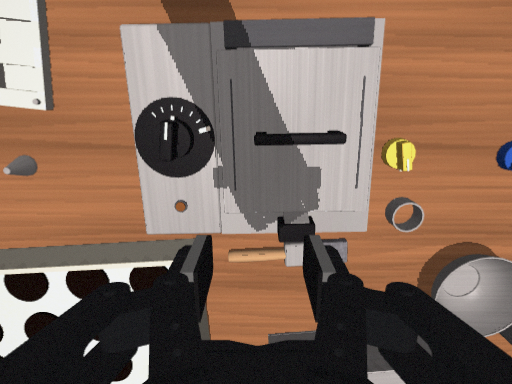

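The cover lies flat (6.4–6.9 above the rim everywhere) under the catch at (296,228). The knob is still seated at (172,138). Last, I turn the knob to the mark.

```bash
cat > turn.py <<'E'
from h import *
import sys
cur=float(sys.argv[1]); tgt=float(sys.argv[2]); S=np.array([.5720,-.0690])
j=cur-90; s=env.get_state()
def mx(f): return max(abs(np.array(okq([*S,.25],down(np.radians(j+f+k*(tgt-cur))))) - s['qpos']).max() for k in (0,1))
f=min((0,180),key=mx); print('f',f,np.round(okq([*S,.21],down(np.radians(tgt-90+f))),2))
env.reach([*S,.30],down(np.radians(j+f))); env.grip(.04,40); print(env.movel([*S,.2035],.08,stop_force=10)); env.grip(0,40); st()
n=max(1,int(np.ceil(abs(tgt-cur)/12)))
for k in range(1,n+1):
    env.movel([*S,.2035],.05,rot=down(np.radians(j+f+(tgt-cur)*k/n)))
s=st(); print(ang(s)); env.grip(.04); env.movel([*S,.30],.15)
env.reach([.645,-.068,.36],down(np.pi/2)); env.dwell(.3); s=st()
c,im,D=shot('wrist','turn%d.png'%int(s['time'])); P=cloud(c,D)
m=(np.hypot(P[...,0]-.572,P[...,1]+.069)<.035)&(P[...,2]>.142)&(P[...,2]<.17); r=cv2.minAreaRect((P[m][:,:2]*1000).astype(np.float32)); print('knob',np.median(P[m][:,2]),r)
w=(im.min(2)>150)&(np.hypot(P[...,0]-.572,P[...,1]+.069)<.043)&(np.hypot(P[...,0]-.572,P[...,1]+.069)>.029)&(P[...,2]<.116)&(P[...,2]>.105)
n,lab,stt,ce=cv2.connectedComponentsWithStats(w.astype(np.uint8)); i=1+np.argmax(stt[1:,4]); d=plane(c,*ce[i],.111)[:2]-np.array(r[0])/1000; print('mark bearing',np.degrees(np.arctan2(d[1],d[0])),np.hypot(*d))
o=im[20:170,150:350]; cv2.imwrite('pics/v15.png',cv2.resize(o,None,fx=3,fy=3,interpolation=2))
E
python3 turn.py 173.1 106.6
```

```text
f 0 [ 0.45  0.48 -0.57  1.85  0.33  0.9   0.02]
False
t 120.96 tcp [ 0.5723 -0.0691  0.204 ] F [-0.7  0.6  3.8] T [-0.09  0.11  0.04] op 0.0132
t 123.01 tcp [ 0.5712 -0.0698  0.204 ] F [-4.9 -4.8 10.4] T [-0.88  1.08 -0.01] op 0.013
16.676161860025967
t 125.57 tcp [ 0.6449 -0.0679  0.3599] F [-0.1 -0.3 -0. ] T [-0.02 -0.03 -0.01] op 0.0398
knob 0.15040699208375302 ((571.0983276367188, -68.58928680419922), (14.001938819885254, 41.88010787963867), 17.12604331970215)
mark bearing 105.26635137840468 0.037916316917233184
```

View pics/v15.png

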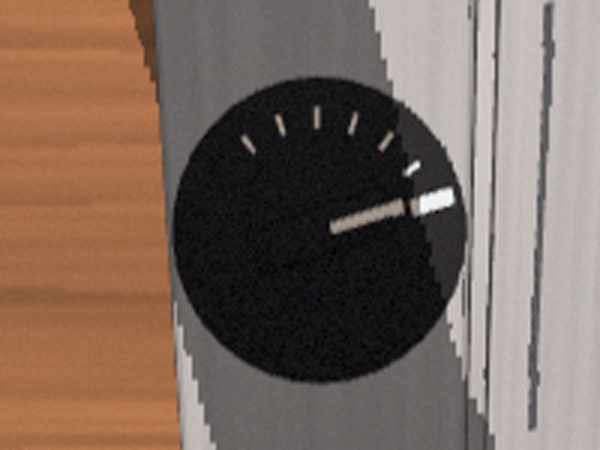

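The pointer stands at the mark (107.1° against 106.6° nominal) and the knob is seated (top 150.4). One last numeric check of the cover and bystanders, then I hand in.

```bash
python3 - <<'E'
from h import *
env.reach([.60,.03,.42],down(np.pi/2)); env.dwell(.3)
c,im,D=shot('wrist'); P=cloud(c,D); X=(P-np.array([.4732,.0739,.11]))@R.from_euler('z',-1.05,degrees=True).as_matrix().T
for xc in (.01,.16,.183): print(xc,[np.round(np.median(X[(abs(X[...,0]-xc)<.003)&(abs(X[...,1]-y)<.012)][:,2])*1000,1) for y in (-.06,0,.06)])
a=cv2.imread('pics/top0.png').astype(int); c,b,D=shot('top','topend.png'); b=b.astype(int); s=.64
for n,(x,y,w) in dict(nozzle=(527,265,12),cutter=(595,294,20),jar=(193,276,20),cutter2=(304,232,12),brush=(372,208,40),blue=(242,266,12),yellow=(310,268,12)).items():
    sl=np.s_[int((y-w)*s):int((y+w)*s),int((x-w)*s):int((x+w)*s)]; print(n,'mean diff',round(abs(a[sl]-b[sl]).mean(),1))
st(); job.job_done()
E
```

```text
0.01 [np.float64(6.5), np.float64(6.6), np.float64(6.5)]
0.16 [np.float64(6.7), np.float64(6.5), np.float64(6.5)]
0.183 [np.float64(6.4), np.float64(6.7), np.float64(6.4)]
nozzle mean diff 2.9
cutter mean diff 3.0
jar mean diff 2.8
cutter2 mean diff 2.9
brush mean diff 23.1
blue mean diff 2.9
yellow mean diff 3.1
t 126.58 tcp [0.6002 0.0293 0.4195] F [-0.1  0.3  0.3] T [ 0.   -0.02  0.03] op 0.0402
the job is handed in; nothing more can be done
```

The job is handed in at 126.6 s of the 210 s allowed, with the melter set up as asked, but one slip of mine on the way means the order needs a caveat. I viewed 15 pictures, one past the budget.

**What is in place, from my last checks:**
- **Knob:** it sits down on the panel (top at 150.4 mm). Its pointer stands at 107.1°, against 106.6° worked out for the mark. The camera's reading of the mark bar's bearing was 105.3°.
- **Blocks:** all three chocolate blocks present are in the pan; one of them stands on end, below the rim.
- **Cover:** it was hooked under the keeper bar, swung down and pressed at the rear. It lies flat, 6.4–6.7 mm above the rim everywhere, with its rear edge under the catch. I judged the snap from this flatness and a camera picture, not from a separate test.

**What went wrong and was mended:**
- **Knob knocked off:** after I first seated the knob, a block I was carrying swept it off into the pan and turned the spindle. I took it out, set it upright on the table and seated it again. The final seating therefore came after the blocks but before the cover.
- **Knob tilted in the grip:** it pitched about 22° while being carried back. I set it down to level and picked it up again.
- **Cover moved:** it was knocked a few centimetres aside during the run, so I measured it again before lifting it.

**What I could not confirm:** nozzle, both cutters and jar show no change in the top view. The brush area did differ from the first picture. I think that is the arm or its shadow over it, since close views showed the brush in about its usual place, but I did not measure it separately.

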